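# Lay out the watch-case polishing bench

## Robot

A 7-joint arm with a two-finger parallel gripper is mounted at the origin on the work surface. World frame = base frame: x ahead of the robot, y to its left, z up, the work surface at z = 0. Lengths are in m, angles in rad, forces in N, time in s.
With the tool pointing down it reaches from about 0.4 to 0.85 m from the base axis. Payload 4.5 kg.
Tool frame: the origin (TCP) lies midway between the tips of the shut fingers; the grasp point (between the pads) lies 19 mm behind it; z points along the fingers, y is the direction in which the jaws open and shut (so a half turn about z gives the same grasp; the last joint's range is limited). The gripper opens to 88 mm and grips with 3 to 60 N. Pads are 18 mm wide; open, the fingers measure 123 mm over their backs; the gripper's body (75 mm by 187 mm) begins 45 mm behind the grasp point.
Start: joints at [1.179, 0.689, -0.195, 1.565, 0.157, 0.902, -0.215], TCP at [0.258, -0.569, 0.239] pointing down, gripper open.
Joint ranges: [-3.01, 3.01], [-0.46, 2.08], [-1.47, 1.51], [0.13, 2.56], [-1, 4.14], [0.04, 2.09], [-2.66, 2.66]. Speed limits (rad/s): [2.57, 2.57, 3.14, 3.14, 3.14, 3.14, 3.14].

## Interface

Orientations are given as a unit quaternion [x, y, z, w].
In Python, from plant import r gives the robot as it stands.
- The arm moves only by the tool play_rows, never from a script. Its argument "targets" is a list of rows, each an object of numbers: "jaw": the closure, from 0 (fully open) to 1 (shut); "dx", "dy", "dz": the shift along the tool's x, y, z in m; "yaw": the turn about the tool's z in rad. A call has exactly 5 rows; each row shifts and turns the pose as measured when the row begins, along the tool's axes as they then stand; what a row does not reach is not made up. A row lasts 1/10 s, in which the tool goes at most 50 mm and 8.59 degrees, less where a joint would pass 70% of its speed; a pose out of reach is approached as far as the arm can. A call with a gripper value outside its range is refused whole. The fingers move at their own pace and stop on an object; "squeeze" is the grip in N (left out, the last holds). Time passes only in rows, so rows that do not move let the fingers close, or fill a call up. It gives the time, the measured TCP pose, the force and the opening at its end, in the units of the state.
- r.get_state(): the state, without advancing time (a new reading comes with each control period).
- r.snapshot(name): name is "side" or "top" or "wrist"; returns a dict with "frame" (480x640x3 uint8, red, green, blue), "z_map" (480x640 float32, m along the optical axis (not along the pixel's ray), 0 where there is no reading), "mtx" (3x3 intrinsics, pixels), "position" and "orientation" of the camera in the world; the wrist camera has in their place "T_tool_cam" (4x4, takes a point from camera to tool coordinates, whose origin is the TCP and whose axes are the flange's). Camera axes: x right, y up, looking along -z (the intrinsics and any distortion apply to the point x, -y, -z); pixel columns grow to the right and rows downward; lengths in m; the calibration is good to about 2 mm. A picture is of the moment at which its call begins: read the wrist's pose just before it.
- r.finish_job(): hands the job in, once; it reports no verdict.
The state is a dict: "clock": time; "q": joint angles; "qd": joint speeds; "joint_torque": joint torques, N m; "tool_pos": TCP position; "eef_rot": TCP orientation; "contact_force": force on the tool from outside, world axes, zero at the start; "moment": the same for the moment, N m; "opening": opening from 0.0 (shut) to 1.0 (fully open).
Only numpy, scipy, OpenCV 4.12 (cv2) and the standard library are available. Lean on these libraries where they do the work, as an engineer would, in place of code of your own. Each camera call takes 0.05 s, during which the arm holds its last target.

## Task

Lay out the polishing bench on and around the black rubber strip: put the steel watch case flat on the middle of the round white block, the polishing wheel flat on the middle of the square cork-topped stand, and then the steel flange, hub upwards, on the middle of the wheel. Lay the compound bar flat on the strip midway between the block and the stand, with its length square across the strip. Stand the round tin upright on the bench close behind the strip (on the side away from the robot, no more than about 3 cm of bare bench between them), in line with the bar.

Things in the scene. Friction and masses are not known exactly. Their poses are not given: they have to be found in the camera images.
- case_c (a point): Loose steel watch case: an open ring, 42 mm outside diameter, 34 mm inside, 12 mm high, with two pairs of small lugs sticking out about 8 mm at its +x and -x ends (so grip it by the ring, across its y axis, 42 mm). The point is its centre, half-way up (6 mm above its underside); z up. Any way round will do.
- wheel_c (a point): Loose polishing wheel lying flat: black rubber disc with a grey face, the largest of the loose round things, 60 mm diameter, 18 mm thick. The point is its centre, half-way up (9 mm); z up.
- flange_c (a point): Loose steel clamping flange standing hub upwards: a base disc 38 mm diameter, 6 mm thick, with a hub 22 mm diameter and 18 mm high on top of it, 24 mm high in all. Grip it by the hub. The point is its centre, half-way up (12 mm above its underside); z up.
- bar_c (a point): Loose bar of polishing compound, a pale oblong block 70 mm long (its x axis), 28 mm wide (y), 26 mm high (z), lying flat. The point is its centre, half-way up (13 mm).
- tin_c (a point): Loose closed round aluminium tin, upright, 45 mm diameter at its lid, 43 mm below, 25 mm high. The point is its centre, half-way up (12.5 mm); z up.
- strip: Fixed black rubber strip, flat on the bench, 340 mm long (its y axis, roughly left-right seen from the robot), 80 mm wide (its x axis, pointing away from the robot), 4 mm thick. Origin at the centre of its underside, on the bench top. The block and the stand are on it, 125 mm either side of its centre, either one on the left.
- block: Fixed round bench block of white plastic, 70 mm diameter, 25 mm high, standing on the strip. Origin at the centre of its underside (4 mm above the bench), so its flat top is 29 mm above the bench; z up.
- stand: Fixed square wooden stand with a cork top, 66 by 66 mm, 20 mm high, standing on the strip. Origin at the centre of its underside (4 mm above the bench), so its flat top is 24 mm above the bench; z up.
There are look-alikes about, which are no part of the job. Several things look just like the part that bears bar_c: the one meant starts farthest to the robot's right. What is shaped like the part that bears tin_c but blue is not meant.

How it is judged:
By the outcome, as a careful person would: the job done as asked, in the order asked, and still so for the second after the job is handed in, with the robot touching nothing.
It also fails if it takes over 112 s, if anything falls off the work surface, if the arm or the gripper's body presses on something with over 40 N, if the wrist force passes 120 N, or if a joint passes its speed limit or range.

## Working session

There is one attempt and no reset: what is moved stays moved. The work goes in short steps, Python scripts to look and compute and a tool call to move; the robot and the scene stay as the last step left them, time stands still between calls to the robot, and variables do not carry over. Pictures are saved under pics/ and viewed, and the job is handed in when it is done.

Besides the shell and the picture viewer there is one more tool, called by a JSON object that holds its "fn" and its "kwargs". play_rows: Moves the arm, as the interface text tells. Its arguments: {"type":"object","properties":{"targets":{"type":"array"},"squeeze":{"type":"number"}},"required":["targets"]}

```bash
ls; mkdir -p pics; python3 - <<'E'
from plant import r
import cv2,pickle
s=r.get_state();print({k:s[k] for k in('clock','q','tool_pos','eef_rot','contact_force','opening')})
for n in('side','top','wrist'):
    d=r.snapshot(n);pickle.dump(d,open(f'{n}0.pkl','wb'))
    cv2.imwrite(f'pics/{n}0.png',d['frame'][...,::-1])
    print(n,d['mtx'],d.get('position'),d.get('orientation'),d.get('T_tool_cam'),[k for k in d])
E
```

```text
pics
{'clock': 0.0, 'q': array([ 1.17880254,  0.68994345, -0.1945111 ,  1.56631607,  0.15730966,
        0.9025076 , -0.21513155]), 'tool_pos': array([ 0.25784823, -0.56865445,  0.23794271]), 'eef_rot': array([ 9.77416920e-01,  2.11318175e-01, -2.57683025e-04, -8.53065875e-04]), 'contact_force': array([-0.00465097, -0.17295571,  0.24350615]), 'opening': 0.9992571213123893}
side [[535.56262001   0.         314.04256456]
 [  0.         535.56262001 247.36375815]
 [  0.           0.           1.        ]] [0.43238506 0.95923047 0.69909618] [-0.02699469  0.46439922  0.88477391 -0.02792474] None ['frame', 'z_map', 'mtx', 'position', 'orientation']
top [[603.07388257   0.         329.96854719]
 [  0.         603.07388257 239.42264041]
 [  0.           0.           1.        ]] [ 0.34765386 -0.00824242  1.23207258] [ 0.06178867 -0.05107454 -0.70306513  0.70659251] None ['frame', 'z_map', 'mtx', 'position', 'orientation']
wrist [[334.98405822   0.         317.65211925]
 [  0.         334.98405822 241.34642424]
 [  0.           0.           1.        ]] None None [[-1.29205560e-03  9.52009753e-01  3.06064962e-01  8.07517807e-02]
 [ 9.99998616e-01  1.55095281e-03 -6.02709943e-04 -1.41226386e-03]
 [-1.04847806e-03  3.06063759e-01 -9.52010439e-01 -1.45541698e-01]
 [ 0.00000000e+00  0.00000000e+00  0.00000000e+00  1.00000000e+00]] ['frame', 'z_map', 'mtx', 'T_tool_cam']
```

View pics/top0.png

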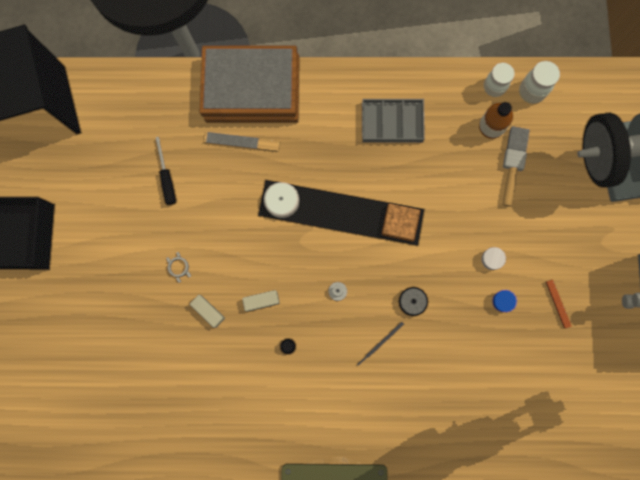

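View pics/side0.png

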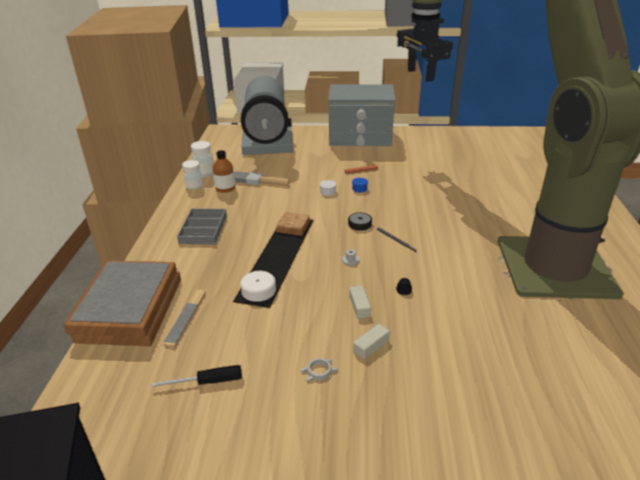

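View pics/wrist0.png

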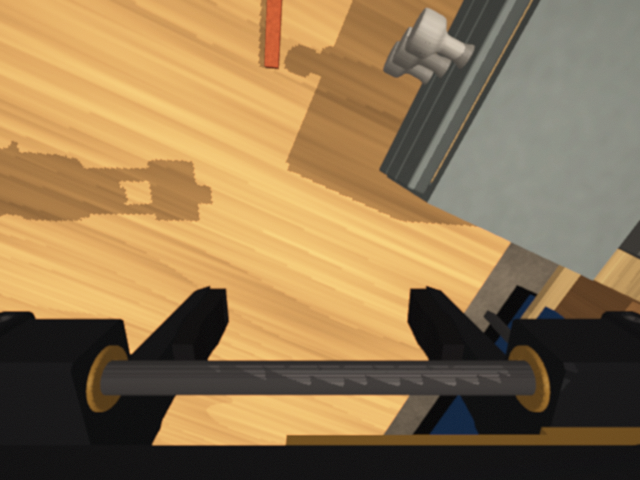

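The top view shows the case at (178,267), the pale bars at (206,311) and (260,301), with the right-hand one meant. The flange is at (338,291), the wheel at (413,301), the white tin at (494,259) and the blue decoy at (504,301). The block is at (281,200) and the stand at (402,221), both on the black strip. Next I'll measure them.

```bash
cat > h.py <<'E'
import numpy as np,cv2,pickle
from scipy.spatial.transform import Rotation as R
def cam(d,s=None):
    if 'position' in d: return R.from_quat(d['orientation']).as_matrix(),np.array(d['position'])
    T=np.array(d['T_tool_cam']);Rt=R.from_quat(s['eef_rot']).as_matrix()
    return Rt@T[:3,:3],np.array(s['tool_pos'])+Rt@T[:3,3]
def ray(d,uv,s=None):
    M,p=cam(d,s);uv=np.atleast_2d(np.array(uv,float));K=d['mtx']
    c=np.c_[(uv[:,0]-K[0,2])/K[0,0],-(uv[:,1]-K[1,2])/K[1,1],-np.ones(len(uv))]
    return p,c@M.T
def plane(d,uv,z,s=None):
    p,v=ray(d,uv,s);return p+v*((z-p[2])/v[:,2])[:,None]
def cloud(d,s=None):
    vv,uu=np.mgrid[0:480,0:640];p,v=ray(d,np.c_[uu.ravel(),vv.ravel()],s)
    P=p+v*d['z_map'].reshape(-1,1);P[d['z_map'].ravel()==0]=np.nan
    return P.reshape(480,640,3)
def tri(d1,u1,d2,u2,s1=None,s2=None):
    p,v=ray(d1,u1,s1);q,w=ray(d2,u2,s2);v=v[0];w=w[0]
    t=np.linalg.lstsq(np.c_[v,-w],q-p,rcond=None)[0]
    a=p+v*t[0];b=q+w*t[1];return (a+b)/2,np.linalg.norm(a-b)
E
python3 - <<'E'
from h import *
d=pickle.load(open('top0.pkl','rb'));C=cloud(d)
bg=np.nanmedian(C[330:460,100:270,2]);print('bench z',bg, np.nanmedian(C[130:180,280:360,2]),np.nanmedian(C[240:280,400:470,2]))
m=(C[...,2]>0.008).astype(np.uint8)
m[:60]=0
n,l,st,ce=cv2.connectedComponentsWithStats(m)
for i in range(1,n):
    if 40<st[i,4]<6000:
        q=C[l==i];zt=np.percentile(q[:,2],90);print(st[i],ce[i].round(1),'ztop',zt.round(4),'mean',q.mean(0).round(4), 'plane',plane(d,ce[i],zt)[0].round(4))
E
```

```text
bench z -0.000274896865301244 -1.486968502950603e-05 8.257055872551433e-05
[   0   60   81   74 4048] [36.  90.4] ztop 0.1716 mean [0.8159 0.58   0.1306] plane [0.7986 0.5597 0.1716]
[ 519   61   40   42 1138] [538.6  81.8] ztop 0.0914 mean [ 0.8605 -0.4113  0.0681] plane [ 0.8506 -0.4035  0.0914]
[483  63  31  34 724] [498.2  79.5] ztop 0.0719 mean [ 0.8721 -0.334   0.0538] plane [ 0.8642 -0.3291  0.0719]
[362  99  62  43 675] [394.6 120.4] ztop 0.0239 mean [ 0.7974 -0.1235  0.0184] plane [ 0.7952 -0.123   0.0239]
[479 102  34  37 907] [495.9 119.5] ztop 0.1092 mean [ 0.7795 -0.3213  0.0705] plane [ 0.7654 -0.3111  0.1092]
[ 577  112   63   90 4320] [612.5 154.2] ztop 0.1946 mean [ 0.6882 -0.5211  0.1309] plane [ 0.6695 -0.4913  0.1946]
[ 502  126   27   81 1203] [513.9 159.9] ztop 0.0216 mean [ 0.7121 -0.3698  0.0178] plane [ 0.7108 -0.3686  0.0216]
[204 132  75  19 468] [238.7 140.7] ztop 0.0126 mean [0.755  0.2052 0.0102] plane [0.7542 0.2047 0.0126]
[155 137  21  69 541] [165.5 180.6] ztop 0.0267 mean [0.6654 0.3531 0.021 ] plane [0.6637 0.3513 0.0267]
[264 182  35  37 944] [280
[... 909 characters left out ...]
.4189 -0.1553  0.018 ] plane [ 0.4187 -0.1549  0.021 ]
[242 290  37  22 515] [260.  300.4] ztop 0.0283 mean [0.4182 0.1498 0.0249] plane [0.418  0.1493 0.0283]
[492 290  25  22 425] [504.  300.7] ztop 0.028 mean [ 0.4202 -0.336   0.0243] plane [ 0.4199 -0.335   0.028 ]
[621 293  19  16 261] [630.4 300.6] ztop 0.0892 mean [ 0.4195 -0.5683  0.06  ] plane [ 0.4178 -0.5545  0.0892]
[189 295  35  33 539] [206.2 310.8] ztop 0.0288 mean [0.3971 0.2569 0.0247] plane [0.3969 0.256  0.0288]
[279 338  17  17 217] [287.  345.9] ztop 0.0269 mean [0.3289 0.0946 0.0204] plane [0.3289 0.094  0.0269]
[ 281  464  106   16 1507] [332.7 472. ] ztop 0.0147 mean [0.0898 0.0029 0.0119] plane [0.0904 0.0028 0.0147]
```

```bash
cat >> h.py <<'E'
def psi(s):
    M=R.from_quat(s['eef_rot']).as_matrix();return np.arctan2(M[1,0],M[0,0])
def plan(s,xyz,ps=None,n=None):
    """print rows in tool axes to world xyz, yaw ps (half-turn free)"""
    p=np.array(s['tool_pos']);a=psi(s);D=np.array(xyz)-p
    b=a if ps is None else a+(ps-a+np.pi/2)%np.pi-np.pi/2
    k=n or int(max(np.ceil(np.linalg.norm(D)/.045),np.ceil(abs(b-a)/.14),1));k=-(-k//5)*5
    print('from',p.round(4),'psi',round(a,4),'to',xyz,'psi',round(b,4),'rows',k)
    for i in range(k):
        t=a+(b-a)*i/k; d=D/k
        print('{"dx":%.4f,"dy":%.4f,"dz":%.4f,"yaw":%.4f}'%(d[0]*np.cos(t)+d[1]*np.sin(t),d[0]*np.sin(t)-d[1]*np.cos(t),-d[2],-(b-a)/k),end=',' if i%5<4 else '\n')
E
python3 - <<'E'
from h import *
from plant import r
d=pickle.load(open('top0.pkl','rb'));C=cloud(d);f=d['frame'].astype(int)
hsv=cv2.cvtColor(d['frame'],cv2.COLOR_RGB2HSV)
dark=((f.max(2)<60)).astype(np.uint8);dark[:170]=0;dark[255:]=0;dark[:,:240]=0;dark[:,440:]=0
big=np.argwhere(dark)[:,::-1]
m=((hsv[...,1]<90)).astype(np.uint8)  # unsaturated
def comp(mask,u,v,w=30):
    n,l,st,ce=cv2.connectedComponentsWithStats(mask.astype(np.uint8),connectivity=8)
    best=min(range(1,n),key=lambda i:np.hypot(*(ce[i]-[u,v]))if st[i,4]>25 else 1e9);return np.argwhere(l==best)[:,::-1],st[best],ce[best]
for nm,(u,v,z) in dict(case=(178,267,.012),bar=(260,301,.026),bar2=(206,311,.026),flange=(338,291,.006),tin=(494,259,.025),block=(281,200,.029)).items():
    px,st,ce=comp(m,u,v);P=plane(d,px,z)[:,:2]
    rr=cv2.minAreaRect(P.astype(np.float32)*1000);print(nm,st,ce.round(1),'mean',P.mean(0).round(4),'rect',[np.round(x,1) for x in rr])
P=plane(d,big,.004)[:,:2];rr=cv2.minAreaRect(P.astype(np.float32)*1000);print('strip',rr)
px=np.argwhere(C[...,2]>0.016)[:,::-1];px=px[(abs(px[:,0]-401)<25)&(abs(px[:,1]-221)<25)]
print('stand',cv2.minAreaRect((plane(d,px,.024)[:,:2]*1000).astype(np.float32)))
cv2.imwrite('pics/crop.png',cv2.resize(d['frame'][180:330,150:350,::-1],None,fx=4,fy=4,interpolation=2)[:600])
plan(r.get_state(),[.46,-.22,.25],.0)
E
```

```text
case [167 252  24  30 225] [178.2 267. ] mean [0.4861 0.3205] rect [array([485.4, 321. ]), array([57. , 42.2]), np.float64(32.0)]
bar [243 291  36  20 489] [260.2 300.5] mean [0.418  0.1492] rect [array([418.1, 149.1]), array([28.1, 70.1]), np.float64(14.3)]
bar2 [190 295  34  32 509] [206.7 310.9] mean [0.3967 0.2557] rect [array([396.8, 255.8]), array([70.9, 28.4]), np.float64(47.9)]
flange [328 282  19  19 275] [337.4 290.9] mean [ 0.4393 -0.0047] rect [array([439.2,  -4.9]), array([35.9, 35.9]), np.float64(45.3)]
tin [482 247  24  23 436] [493.4 258.2] mean [ 0.5053 -0.318 ] rect [array([ 505.7, -318.1]), array([44.6, 46.6]), np.float64(0.2)]
block [ 259  181  148   61 4360] [323.2 208.9] mean [0.6046 0.025 ] rect [array([6.013e+02, 4.000e-01]), array([304.5,  76.1]), np.float64(79.2)]
strip ((603.2066650390625, -10.214080810546875), (334.3796081542969, 75.20030975341797), 79.4761962890625)
stand ((579.0955200195312, -131.9299774169922), (65.58647918701172, 66.74231719970703), 77.43199920654297)
from [ 0.2579 -0.5688  0.2381] psi 0.4259 to [0.46, -0.22, 0.25] psi 0.0 rows 10
{"dx":0.0328,"dy":-0.0234,"dz":-0.0012,"yaw":0.0426},{"dx":0.0318,"dy":-0.0248,"dz":-0.0012,"yaw":0.0426},{"dx":0.0307,"dy":-0.0261,"dz":-0.0012,"yaw":0.0426},{"dx":0.0296,"dy":-0.0274,"dz":-0.0012,"yaw":0.0426},{"dx":0.0284,"dy":-0.0286,"dz":-0.0012,"yaw":0.0426}
{"dx":0.0271,"dy":-0.0298,"dz":-0.0012,"yaw":0.0426},{"dx":0.0258,"dy":-0.0309,"dz":-0.0012,"yaw":0.0426},{"dx":0.0245,"dy":-0.0320,"dz":-0.0012,"yaw":0.0426},{"dx":0.0231,"dy":-0.0330,"dz":-0.0012,"yaw":0.0426},{"dx":0.0217,"dy":-0.0340,"dz":-0.0012,"yaw":0.0426}
```

View pics/crop.png

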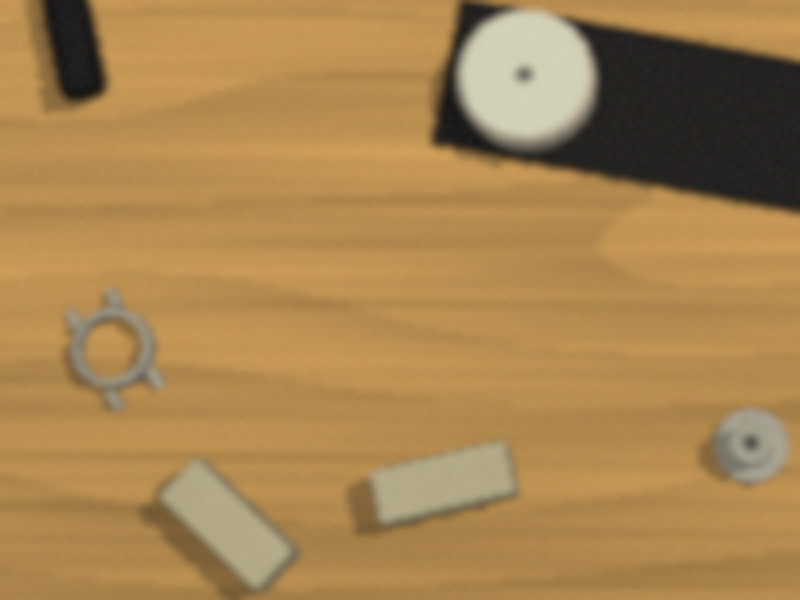

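The sizes agree with those given: bar 70x28, tin 45, ring 42 and strip about 334x75 in mask. The case lug axis is at about 32°, the bar length at about 104° and strip y at about 79.5°. Now I'll move over the field.

{"fn": "play_rows", "kwargs": {"targets": [{"dx":0.0328,"dy":-0.0234,"dz":0,"yaw":0.043,"jaw":0},{"dx":0.0318,"dy":-0.0248,"dz":0,"yaw":0.043,"jaw":0},{"dx":0.0307,"dy":-0.0261,"dz":0,"yaw":0.043,"jaw":0},{"dx":0.0296,"dy":-0.0274,"dz":0,"yaw":0.043,"jaw":0},{"dx":0.0284,"dy":-0.0286,"dz":0,"yaw":0.043,"jaw":0}]}}

```text
clock: 0.65
tool_pos: [0.3574, -0.396, 0.2356]
eef_rot: [0.996, 0.094, -0.002, 0.0]
contact_force: [1.4, -0.1, 0.2]
opening: 0.999
```

{"fn": "play_rows", "kwargs": {"targets": [{"dx":0.0271,"dy":-0.03,"dz":0,"yaw":0.043,"jaw":0},{"dx":0.0258,"dy":-0.031,"dz":0,"yaw":0.043,"jaw":0},{"dx":0.0245,"dy":-0.032,"dz":0,"yaw":0.043,"jaw":0},{"dx":0.023,"dy":-0.033,"dz":0,"yaw":0.043,"jaw":0},{"dx":0.022,"dy":-0.034,"dz":0,"yaw":0.043,"jaw":0}]}}

```text
clock: 1.15
tool_pos: [0.4665, -0.2167, 0.2344]
eef_rot: [1.0, -0.019, -0.003, 0.0]
contact_force: [0.3, -0.7, 0.8]
opening: 0.998
```

```bash
python3 - <<'E'
from h import *
from plant import r
s=r.get_state();print(s['clock'],s['q'].round(3));plan(s,[.44,.25,.22],.55)
E
```

```text
1.15 [ 0.352  0.551 -0.012  1.903  0.013  0.693 -1.277]
from [ 0.4665 -0.2167  0.2344] psi -0.0374 to [0.44, 0.25, 0.22] psi 0.55 rows 15
{"dx":-0.0029,"dy":-0.0310,"dz":0.0010,"yaw":-0.0392},{"dx":-0.0017,"dy":-0.0311,"dz":0.0010,"yaw":-0.0392},{"dx":-0.0005,"dy":-0.0312,"dz":0.0010,"yaw":-0.0392},{"dx":0.0007,"dy":-0.0312,"dz":0.0010,"yaw":-0.0392},{"dx":0.0020,"dy":-0.0311,"dz":0.0010,"yaw":-0.0392}
{"dx":0.0032,"dy":-0.0310,"dz":0.0010,"yaw":-0.0392},{"dx":0.0044,"dy":-0.0309,"dz":0.0010,"yaw":-0.0392},{"dx":0.0056,"dy":-0.0307,"dz":0.0010,"yaw":-0.0392},{"dx":0.0068,"dy":-0.0304,"dz":0.0010,"yaw":-0.0392},{"dx":0.0080,"dy":-0.0301,"dz":0.0010,"yaw":-0.0392}
{"dx":0.0091,"dy":-0.0298,"dz":0.0010,"yaw":-0.0392},{"dx":0.0103,"dy":-0.0294,"dz":0.0010,"yaw":-0.0392},{"dx":0.0114,"dy":-0.0290,"dz":0.0010,"yaw":-0.0392},{"dx":0.0126,"dy":-0.0285,"dz":0.0010,"yaw":-0.0392},{"dx":0.0137,"dy":-0.0280,"dz":0.0010,"yaw":-0.0392}
```

```bash
cat >> h.py <<'E'
def shot(r,tag):
    s=r.get_state();d=r.snapshot('wrist');pickle.dump((s,d),open(f'{tag}.pkl','wb'));cv2.imwrite(f'pics/{tag}.png',d['frame'][...,::-1]);return s,d
E
python3 - <<'E'
from h import *
from plant import r
shot(r,'w1')
E
```

```text
(no output)
```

View pics/w1.png

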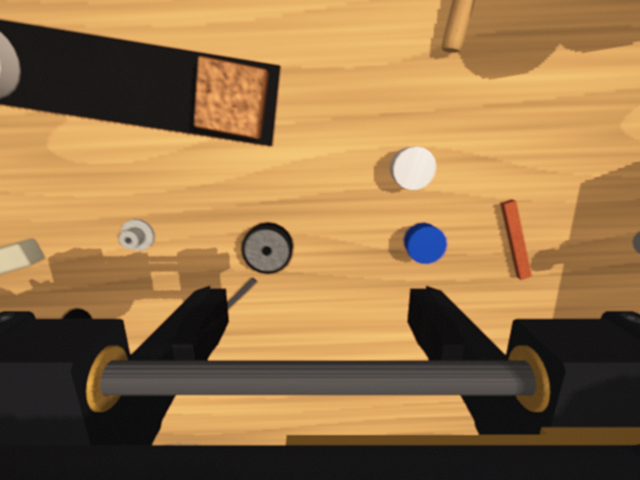

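{"fn": "play_rows", "kwargs": {"targets": [{"dx":-0.003,"dy":-0.031,"dz":0,"yaw":-0.039,"jaw":0},{"dx":-0.002,"dy":-0.031,"dz":0,"yaw":-0.039,"jaw":0},{"dx":0,"dy":-0.031,"dz":0,"yaw":-0.039,"jaw":0},{"dx":0.001,"dy":-0.031,"dz":0,"yaw":-0.039,"jaw":0},{"dx":0.002,"dy":-0.031,"dz":0,"yaw":-0.039,"jaw":0}]}}

```text
clock: 1.7
tool_pos: [0.4627, -0.0488, 0.2343]
eef_rot: [0.996, 0.088, 0.0, -0.002]
contact_force: [1.4, 1.0, -0.3]
opening: 1.003
```

{"fn": "play_rows", "kwargs": {"targets": [{"dx":0.003,"dy":-0.031,"dz":0,"yaw":-0.039,"jaw":0},{"dx":0.004,"dy":-0.031,"dz":0,"yaw":-0.039,"jaw":0},{"dx":0.006,"dy":-0.031,"dz":0,"yaw":-0.039,"jaw":0},{"dx":0.007,"dy":-0.03,"dz":0,"yaw":-0.039,"jaw":0},{"dx":0.008,"dy":-0.03,"dz":0,"yaw":-0.039,"jaw":0}]}}

```text
clock: 2.2
tool_pos: [0.4492, 0.1121, 0.2346]
eef_rot: [0.982, 0.189, 0.0, -0.002]
contact_force: [1.3, 0.1, 0.5]
opening: 1.0
```

{"fn": "play_rows", "kwargs": {"targets": [{"dx":0.009,"dy":-0.03,"dz":0,"yaw":-0.039,"jaw":0},{"dx":0.01,"dy":-0.029,"dz":0,"yaw":-0.039,"jaw":0},{"dx":0.011,"dy":-0.029,"dz":0,"yaw":-0.039,"jaw":0},{"dx":0.012,"dy":-0.028,"dz":0,"yaw":-0.039,"jaw":0},{"dx":0.013,"dy":-0.028,"dz":0,"yaw":-0.039,"jaw":0}]}}

```text
clock: 2.7
tool_pos: [0.4329, 0.271, 0.2347]
eef_rot: [0.957, 0.288, -0.0, -0.001]
contact_force: [0.9, -0.8, -0.9]
opening: 0.999
```

```bash
python3 - <<'E'
from h import *
from plant import r
s,d=shot(r,'w2');print(s['tool_pos'],psi(s),s['qd'].round(3))
E
```

```text
[0.43291657 0.27099565 0.23474011] 0.585195035501598 [-0.517  0.159 -0.075 -0.37   0.065  0.216 -0.2  ]
```

View pics/w2.png

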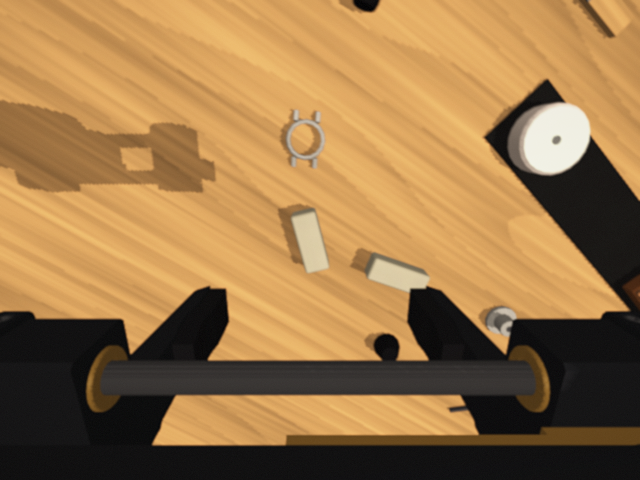

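In w1: stand (232,97), tin (414,168), wheel (267,248) and flange (136,236). In w2: case (305,139) with its lugs vertical, block top (557,138) and bar (397,274). I'll measure these and compare with the top view.

```bash
cat > meas.py <<'E'
from h import *
def comp(mask,u,v,amin=60):
    n,l,st,ce=cv2.connectedComponentsWithStats(mask.astype(np.uint8),connectivity=8)
    if l[v,u]: b=l[v,u]
    else: b=min((i for i in range(1,n) if st[i,4]>amin),key=lambda i:np.hypot(*(ce[i]-[u,v])))
    return (l==b).astype(np.uint8)
def top(s,d,u,v,z,lo,hi,win=60,circ=True):
    "pixels whose depth height is in lo..hi, near u,v -> outline on plane z"
    C=cloud(d,s)[...,2];m=((C>lo)&(C<hi)).astype(np.uint8)
    w=np.zeros_like(m);w[max(0,v-win):v+win,max(0,u-win):u+win]=1
    m=comp(m*w,u,v);return fit(s,d,m,z)
def fit(s,d,m,z):
    c=max(cv2.findContours(m,cv2.RETR_EXTERNAL,cv2.CHAIN_APPROX_NONE)[0],key=cv2.contourArea)[:,0]
    P=(plane(d,c,z,s)[:,:2]*1000).astype(np.float32)
    e=cv2.fitEllipse(P);q=cv2.minAreaRect(P)
    f=lambda e:[np.round(x,1) for x in e]
    return 'ell',f(e),'rect',f(q)
def col(d,u,v,tol,win=60):
    f=cv2.cvtColor(d['frame'],cv2.COLOR_RGB2LAB).astype(int)
    c=f[v-2:v+3,u-2:u+3].reshape(-1,3).mean(0);m=(np.linalg.norm(f-c,axis=2)<tol).astype(np.uint8)
    w=np.zeros_like(m);w[max(0,v-win):v+win,max(0,u-win):u+win]=1
    return comp(m*w,u,v)
E
python3 - <<'E'
from meas import *
s,d=pickle.load(open('w2.pkl','rb'))
hsv=cv2.cvtColor(d['frame'],cv2.COLOR_RGB2HSV)
m=np.where(hsv[...,1]<90,1,0).astype(np.uint8);m[180:]=0
C=cloud(d,s);print('bench',np.nanmedian(C[40:80,150:230,2]))
cm=comp(m[:, :450].copy(),305,120);cm=np.pad(cm,((0,0),(0,190)));print('case',fit(s,d,cm,.012))
cx=np.argwhere(cm)[:,::-1];print(plane(d,cx,.009,s).mean(0))
print('block',fit(s,d,col(d,545,145,25),.029),top(s,d,545,145,.029,.024,.04))
print('bar',fit(s,d,col(d,400,270,20),.026));print('bar2',fit(s,d,col(d,310,240,20),.026))
s,d=pickle.load(open('w1.pkl','rb'));C=cloud(d,s);print('bench',np.nanmedian(C[160:200,200:300,2]))
print('stand',top(s,d,232,97,.024,.018,.035))
print('tin',fit(s,d,col(d,414,168,25),.025),top(s,d,414,168,.025,.02,.04))
print('wheel',top(s,d,267,248,.018,.012,.03,40))
print('flangehub',top(s,d,130,236,.024,.016,.03,25))
f=d['frame'].max(2);m=(f<60).astype(np.uint8);m[170:]=0;m=comp(m,120,90)
c=max(cv2.findContours(m,cv2.RETR_EXTERNAL,cv2.CHAIN_APPROX_NONE)[0],key=cv2.contourArea)[:,0]
P=plane(d,c,.004,s)[:,:2]
for lo,hi in((20,1),):
    pass
a=np.array([[i,np.flatnonzero(m[:,i]).min(),np.flatnonzero(m[:,i]).max()] for i in range(30,190,4)])
for k,z in((1,.004),(2,.004)):
    L=plane(d,np.c_[a[:,0],a[:,k]],z,s)[:,:2];v=cv2.fitLine((L*1000).astype(np.float32),cv2.DIST_HUBER,0,.01,.01).ravel();print('edge',v, np.degrees(np.arctan2(v[1],v[0])))
E
```

```text
bench -0.0005392694945478838
case ('ell', [array([487.6, 324.9]), array([39.1, 55.5]), np.float64(119.6)], 'rect', [array([487.7, 324.9]), array([56.5, 40.2]), np.float64(30.7)])
[0.48777567 0.32536995 0.009     ]
block ('ell', [array([627.1, 114.7]), array([63.1, 64.9]), np.float64(120.0)], 'rect', [array([627.3, 114.6]), array([64.2, 64.1]), np.float64(84.0)]) ('ell', [array([625.1, 115.5]), array([68.1, 69.2]), np.float64(38.8)], 'rect', [array([625.1, 115.4]), array([68.5, 69.6]), np.float64(47.4)])
bar ('ell', [array([419.5, 156.2]), array([26.4, 75.1]), np.float64(16.8)], 'rect', [array([419.8, 152.1]), array([24.9, 66.7]), np.float64(13.3)])
bar2 ('ell', [array([398.4, 259.5]), array([26.7, 83. ]), np.float64(137.5)], 'rect', [array([398.3, 259.5]), array([66.6, 24.9]), np.float64(47.7)])
bench -0.0005263402398260619
stand ('ell', [array([ 580.8, -133.6]), array([74.8, 75. ]), np.float64(107.8)], 'rect', [array([ 580.7, -133.8]), array([64.9, 64.7]), np.float64(77.5)])
tin ('ell', [array([ 507.4, -317.8]), array([42.1, 42.7]), np.float64(93.9)], 'rect', [array([ 507.5, -317.7]), array([42.7, 42.7]), np.float64(58.2)]) ('ell', [array([ 506.8, -317.5]), array([43.5, 44.1]), np.float64(165.6)], 'rect', [array([ 507. , -317.8]), array([44.3, 43.9]), np.float64(45.0)])
wheel ('ell', [array([ 420.9, -156. ]), array([58.4, 59.4]), np.float64(68.0)], 'rect', [array([ 420.9, -156. ]), array([58.5, 59.7]), np.float64(86.5)])
flangehub ('ell', [array([441.1,  -5.9]), array([21. , 25.3]), np.float64(21.8)], 'rect', [array([441.1,  -5.9]), array([21.4, 25.4]), np.float64(11.7)])
edge [ 1.8429255e-01  9.8287141e-01  6.4251758e+02 -1.6008316e+01] 79.380104
edge [1.8415043e-01 9.8289806e-01 5.6830658e+02 1.3937229e+00] 79.38839
```

```bash
python3 - <<'E'
from h import *
from plant import r
plan(r.get_state(),[.486,.322,.14],.54)
E
```

```text
from [0.4317 0.2783 0.235 ] psi 0.5945 to [0.486, 0.322, 0.14] psi 0.54 rows 5
{"dx":0.0139,"dy":-0.0012,"dz":0.0190,"yaw":0.0109},{"dx":0.0139,"dy":-0.0013,"dz":0.0190,"yaw":0.0109},{"dx":0.0139,"dy":-0.0015,"dz":0.0190,"yaw":0.0109},{"dx":0.0138,"dy":-0.0016,"dz":0.0190,"yaw":0.0109},{"dx":0.0138,"dy":-0.0018,"dz":0.0190,"yaw":0.0109}
```

{"fn": "play_rows", "kwargs": {"targets": [{"dx":0.016,"dy":-0.001,"dz":0.023,"yaw":0.014,"jaw":0},{"dx":0.016,"dy":-0.001,"dz":0.023,"yaw":0.014,"jaw":0},{"dx":0.016,"dy":-0.001,"dz":0.023,"yaw":0.014,"jaw":0},{"dx":0.016,"dy":-0.001,"dz":0.02,"yaw":0.014,"jaw":0},{"dx":0,"dy":0,"dz":0,"yaw":0,"jaw":0}]}}

```text
clock: 3.25
tool_pos: [0.4841, 0.3216, 0.1434]
eef_rot: [0.963, 0.268, 0.002, -0.006]
contact_force: [-0.3, -1.2, 0.2]
opening: 1.0
```

```bash
python3 - <<'E'
from meas import *
from plant import r
s,d=shot(r,'w3');print(s['tool_pos'],psi(s),abs(s['qd']).max())
hsv=cv2.cvtColor(d['frame'],cv2.COLOR_RGB2HSV)
C=cloud(d,s);print(np.nanmedian(C[200:280,420:500,2]))
E
```

```text
[0.48414504 0.32159777 0.14342723] 0.5435065745777768 0.039099147897113475
-0.0002893324229004124
```

View pics/w3.png

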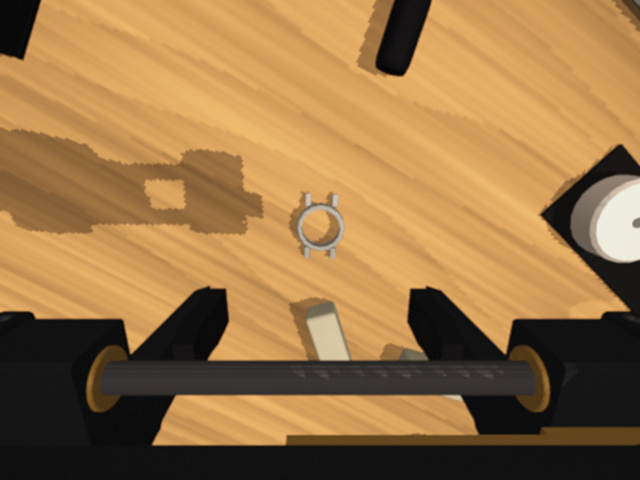

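The case is now centred at (320,227) between the fingers, with its lugs along image vertical. I'll measure it for the final descent.

```bash
python3 - <<'E'
from meas import *
from plant import r
s,d=pickle.load(open('w3.pkl','rb'))
hsv=cv2.cvtColor(d['frame'],cv2.COLOR_RGB2HSV)
m=np.where(hsv[...,1]<80,1,0).astype(np.uint8);w=np.zeros_like(m);w[185:265,285:355]=1;m=comp(m*w,320,206)
print(fit(s,d,m,.012))
x=np.argwhere(m)[:,::-1];print(plane(d,x,.009,s).mean(0))
plan(r.get_state(),[.4865,.3215,.003],.54)
E
```

```text
('ell', [array([488.8, 324.9]), array([38.7, 55.9]), np.float64(118.7)], 'rect', [array([489.1, 325. ]), array([56.7, 39.6]), np.float64(29.0)])
[0.4885857  0.32468147 0.009     ]
from [0.4837 0.321  0.1445] psi 0.5435 to [0.4865, 0.3215, 0.003] psi 0.54 rows 5
{"dx":0.0005,"dy":0.0002,"dz":0.0283,"yaw":0.0007},{"dx":0.0005,"dy":0.0002,"dz":0.0283,"yaw":0.0007},{"dx":0.0005,"dy":0.0002,"dz":0.0283,"yaw":0.0007},{"dx":0.0005,"dy":0.0002,"dz":0.0283,"yaw":0.0007},{"dx":0.0005,"dy":0.0002,"dz":0.0283,"yaw":0.0007}
```

{"fn": "play_rows", "kwargs": {"targets": [{"dx":0.002,"dy":0,"dz":0.03,"yaw":0.005,"jaw":0},{"dx":0.002,"dy":0,"dz":0.03,"yaw":0.005,"jaw":0},{"dx":0,"dy":0,"dz":0.03,"yaw":0,"jaw":0},{"dx":0,"dy":0,"dz":0.025,"yaw":0,"jaw":0},{"dx":0,"dy":0,"dz":0.005,"yaw":0,"jaw":0}]}}

```text
clock: 3.8
tool_pos: [0.4889, 0.3237, 0.0283]
eef_rot: [0.965, 0.263, 0.005, -0.007]
contact_force: [-0.1, -0.8, 1.1]
opening: 0.998
```

```bash
python3 - <<'E'
from h import *
from plant import r
plan(r.get_state(),[.487,.323,.003],.53);print(r.get_state()['contact_force'])
s,d=shot(r,'w4')
E
```

```text
from [0.4889 0.3237 0.0283] psi 0.5331 to [0.487, 0.323, 0.003] psi 0.53 rows 5
{"dx":-0.0004,"dy":-0.0001,"dz":0.0051,"yaw":0.0006},{"dx":-0.0004,"dy":-0.0001,"dz":0.0051,"yaw":0.0006},{"dx":-0.0004,"dy":-0.0001,"dz":0.0051,"yaw":0.0006},{"dx":-0.0004,"dy":-0.0001,"dz":0.0051,"yaw":0.0006},{"dx":-0.0004,"dy":-0.0001,"dz":0.0051,"yaw":0.0006}
[-0.14296402 -0.80043383  1.09419048]
```

View pics/w4.png

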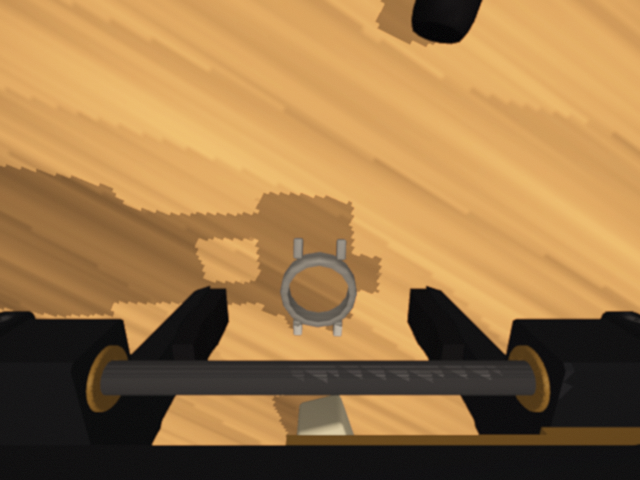

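{"fn": "play_rows", "kwargs": {"targets": [{"dx":-0.001,"dy":0,"dz":0.01,"yaw":0,"jaw":0},{"dx":-0.001,"dy":0,"dz":0.01,"yaw":0,"jaw":0},{"dx":0,"dy":0,"dz":0.005,"yaw":0,"jaw":0},{"dx":0,"dy":0,"dz":0,"yaw":0,"jaw":0},{"dx":0,"dy":0,"dz":0,"yaw":0,"jaw":0.3}], "squeeze": 20}}

```text
clock: 4.35
tool_pos: [0.4898, 0.3242, 0.0068]
eef_rot: [0.965, 0.263, 0.009, -0.008]
contact_force: [-0.3, -0.4, -0.0]
opening: 0.931
```

{"fn": "play_rows", "kwargs": {"targets": [{"dx":-0.002,"dy":0,"dz":0.004,"yaw":0,"jaw":0.3},{"dx":-0.002,"dy":0,"dz":0,"yaw":0,"jaw":0.4},{"dx":0,"dy":0,"dz":0,"yaw":0,"jaw":0.7},{"dx":0,"dy":0,"dz":0,"yaw":0,"jaw":0.7},{"dx":0,"dy":0,"dz":0,"yaw":0,"jaw":0.7}]}}

```text
clock: 4.85
tool_pos: [0.4865, 0.3225, 0.0034]
eef_rot: [0.965, 0.263, 0.009, -0.009]
contact_force: [-0.1, -0.2, -0.7]
opening: 0.482
```

{"fn": "play_rows", "kwargs": {"targets": [{"dx":0,"dy":0,"dz":0,"yaw":0,"jaw":0.7},{"dx":0,"dy":0,"dz":0,"yaw":0,"jaw":0.7},{"dx":0,"dy":0,"dz":0,"yaw":0,"jaw":0.7},{"dx":0,"dy":0,"dz":-0.01,"yaw":0,"jaw":0.7},{"dx":0,"dy":0,"dz":-0.01,"yaw":0,"jaw":0.7}]}}

```text
clock: 5.35
tool_pos: [0.4855, 0.3215, 0.0233]
eef_rot: [0.965, 0.263, 0.008, -0.008]
contact_force: [-0.3, -0.7, -0.4]
opening: 0.444
```

```bash
python3 - <<'E'
from h import *
from plant import r
s,d=shot(r,'w5');print(s['q'].round(3),R.from_quat(s['eef_rot']).as_matrix()[:,2])
plan(s,[.626,.1135,.12],psi(s))
E
```

```text
[-0.622  0.95  -0.064  1.848  0.135  0.326 -1.824] [ 0.01133566  0.01994455 -0.99973682]
from [0.4855 0.3215 0.0233] psi 0.5327 to [0.626, 0.1135, 0.12] psi 0.5327 rows 10
{"dx":0.0015,"dy":0.0251,"dz":-0.0097,"yaw":0.0000},{"dx":0.0015,"dy":0.0251,"dz":-0.0097,"yaw":0.0000},{"dx":0.0015,"dy":0.0251,"dz":-0.0097,"yaw":0.0000},{"dx":0.0015,"dy":0.0251,"dz":-0.0097,"yaw":0.0000},{"dx":0.0015,"dy":0.0251,"dz":-0.0097,"yaw":0.0000}
{"dx":0.0015,"dy":0.0251,"dz":-0.0097,"yaw":0.0000},{"dx":0.0015,"dy":0.0251,"dz":-0.0097,"yaw":0.0000},{"dx":0.0015,"dy":0.0251,"dz":-0.0097,"yaw":0.0000},{"dx":0.0015,"dy":0.0251,"dz":-0.0097,"yaw":0.0000},{"dx":0.0015,"dy":0.0251,"dz":-0.0097,"yaw":0.0000}
```

View pics/w5.png

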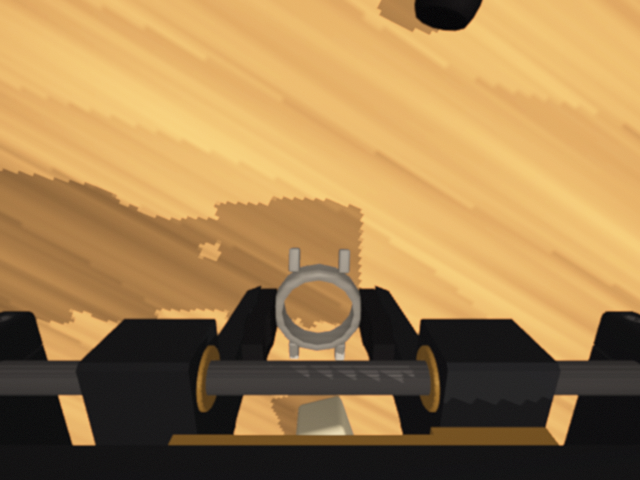

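{"fn": "play_rows", "kwargs": {"targets": [{"dx":0.001,"dy":0.02,"dz":-0.025,"yaw":0,"jaw":0.7},{"dx":0.001,"dy":0.026,"dz":-0.025,"yaw":0,"jaw":0.7},{"dx":0.001,"dy":0.026,"dz":-0.02,"yaw":0,"jaw":0.7},{"dx":0.001,"dy":0.026,"dz":-0.01,"yaw":0,"jaw":0.7},{"dx":0.001,"dy":0.026,"dz":-0.01,"yaw":0,"jaw":0.7}]}}

```text
clock: 5.9
tool_pos: [0.5519, 0.2186, 0.1192]
eef_rot: [0.963, 0.268, 0.01, -0.011]
contact_force: [0.9, -0.9, -0.9]
opening: 0.444
```

{"fn": "play_rows", "kwargs": {"targets": [{"dx":0.002,"dy":0.026,"dz":0,"yaw":0,"jaw":0.7},{"dx":0.002,"dy":0.026,"dz":0,"yaw":0,"jaw":0.7},{"dx":0.002,"dy":0.026,"dz":0,"yaw":0,"jaw":0.7},{"dx":0.002,"dy":0.025,"dz":0,"yaw":0,"jaw":0.7},{"dx":0,"dy":0,"dz":0,"yaw":0,"jaw":0.7}]}}

```text
clock: 6.4
tool_pos: [0.6183, 0.125, 0.1241]
eef_rot: [0.964, 0.265, 0.014, -0.008]
contact_force: [0.0, -0.7, -0.6]
opening: 0.445
```

```bash
python3 - <<'E'
from meas import *
from plant import r
s,d=shot(r,'w6');print(R.from_quat(s['eef_rot']).as_matrix()[:,2],psi(s))
print('block?',top(s,d,320,230,.029,.022,.036,150))
plan(s,[.625,.113,.06],psi(s))
t=pickle.load(open('top0.pkl','rb'));print('top',fit(None,t,col(t,281,205,35),.029),fit(None,t,col(t,402,221,60),.024))
E
```

```text
[ 0.02312857  0.02386987 -0.9994475 ] 0.5358599128254679
block? ('ell', [array([632.5, 116.1]), array([57.1, 70.7]), np.float64(10.6)], 'rect', [array([632. , 115.3]), array([59.8, 68.4]), np.float64(11.5)])
from [0.6183 0.125  0.1241] psi 0.5359 to [0.625, 0.113, 0.06] psi 0.5359 rows 5
{"dx":-0.0001,"dy":0.0028,"dz":0.0128,"yaw":-0.0000},{"dx":-0.0001,"dy":0.0028,"dz":0.0128,"yaw":-0.0000},{"dx":-0.0001,"dy":0.0028,"dz":0.0128,"yaw":-0.0000},{"dx":-0.0001,"dy":0.0028,"dz":0.0128,"yaw":-0.0000},{"dx":-0.0001,"dy":0.0028,"dz":0.0128,"yaw":-0.0000}
top ('ell', [array([626.8, 111.2]), array([63.7, 64.5]), np.float64(150.8)], 'rect', [array([627.1, 111.4]), array([62.9, 65.7]), np.float64(0.2)]) ('ell', [array([ 588.1, -136.8]), array([274.8, 288.9]), np.float64(76.9)], 'rect', [array([ 583.8, -136.5]), array([247.1, 245.8]), np.float64(0.2)])
```

View pics/w6.png

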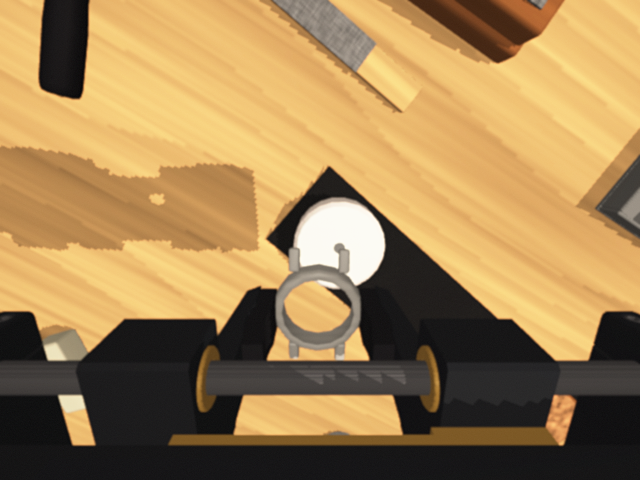

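```bash
cat >> h.py <<'E'
def plan(s,xyz,ps=None,n=None):
    p=np.array(s['tool_pos']);a=psi(s);D=np.array(xyz)-p;M=R.from_quat(s['eef_rot']).as_matrix()
    b=a if ps is None else a+(ps-a+np.pi/2)%np.pi-np.pi/2
    k=n or int(max(np.ceil(np.linalg.norm(D)/.045),np.ceil(abs(b-a)/.14),1))
    print('from',p.round(4),'psi',round(a,4),'to',xyz,'psi',round(b,4),'rows',k,'tilt',M[:2,2].round(4),'total tool',(M.T@D).round(4),'t',s['clock'])
    for i in range(k):
        y=-(b-a)/k; d=(M@R.from_euler('z',y*i).as_matrix()).T@D/k
        print('{"dx":%.3f,"dy":%.3f,"dz":%.3f,"yaw":%.3f}'%(*d,y),end=',' if i%5<4 else '\n')
E
python3 - <<'E'
from meas import *
from plant import r
s,d=pickle.load(open('w6.pkl','rb'))
print('hole',plane(d,[340,248],.029,s))
m=col(d,360,235,25,100);print(fit(s,d,m,.029))
C=cloud(d,s);print(np.nanmedian(C[215:240,330:370,2]),np.nanmedian(C[60:100,480:560,2]))
hsv=cv2.cvtColor(d['frame'],cv2.COLOR_RGB2HSV)
zc=s['tool_pos'][2]+.0086
ring=[[318,265],[318,349],[276,307],[361,307]]
print('case',plane(d,ring,zc,s), plane(d,ring,zc,s).mean(0), s['tool_pos'])
E
```

```text
hole [[0.62706123 0.11277158 0.029     ]]
('ell', [array([633., 115.]), array([56.3, 68.4]), np.float64(10.1)], 'rect', [array([633. , 114.2]), array([58.3, 65.9]), np.float64(10.2)])
0.02856613384673254 -0.00027051751344586705
case [[0.63958852 0.13880498 0.13265423]
 [0.60300457 0.11711671 0.13265423]
 [0.61209753 0.14492847 0.13265423]
 [0.63210224 0.11146082 0.13265423]] [0.62169821 0.12807774 0.13265423] [0.61828414 0.12503064 0.12405423]
```

```bash
python3 - <<'E'
from h import *
from plant import r
plan(r.get_state(),[.625,.1115,.045],None,4)
E
```

```text
from [0.617  0.1276 0.1241] psi 0.5382 to [0.625, 0.1115, 0.045] psi 0.5382 rows 4 tilt [0.0218 0.0258] total tool [-0.0039  0.0188  0.0788] t 6.45
{"dx":-0.001,"dy":0.005,"dz":0.020,"yaw":-0.000},{"dx":-0.001,"dy":0.005,"dz":0.020,"yaw":-0.000},{"dx":-0.001,"dy":0.005,"dz":0.020,"yaw":-0.000},{"dx":-0.001,"dy":0.005,"dz":0.020,"yaw":-0.000},
```

{"fn": "play_rows", "kwargs": {"targets": [{"dx":-0.001,"dy":0.006,"dz":0.02,"yaw":0,"jaw":0.7},{"dx":-0.001,"dy":0.006,"dz":0.02,"yaw":0,"jaw":0.7},{"dx":-0.001,"dy":0.005,"dz":0.02,"yaw":0,"jaw":0.7},{"dx":-0.001,"dy":0.002,"dz":0.018,"yaw":0,"jaw":0.7},{"dx":0,"dy":0,"dz":0,"yaw":0,"jaw":0.7}]}}

```text
clock: 6.95
tool_pos: [0.6222, 0.1201, 0.0464]
eef_rot: [0.963, 0.27, 0.015, -0.013]
contact_force: [0.1, -0.3, -1.0]
opening: 0.441
```

```bash
python3 - <<'E'
from h import *
from plant import r
plan(r.get_state(),[.625,.1115,.035],None,2)
E
```

```text
from [0.6222 0.1201 0.0464] psi 0.5464 to [0.625, 0.1115, 0.035] psi 0.5464 rows 2 tilt [0.022 0.033] total tool [-0.0025  0.009   0.0111] t 6.95
{"dx":-0.001,"dy":0.005,"dz":0.006,"yaw":-0.000},{"dx":-0.001,"dy":0.005,"dz":0.006,"yaw":-0.000},
```

{"fn": "play_rows", "kwargs": {"targets": [{"dx":-0.003,"dy":0.008,"dz":0.004,"yaw":0,"jaw":0.7},{"dx":0,"dy":0.003,"dz":0.002,"yaw":0,"jaw":0.7},{"dx":0,"dy":0,"dz":0,"yaw":0,"jaw":0.7},{"dx":0,"dy":0,"dz":0,"yaw":0,"jaw":0.7},{"dx":0,"dy":0,"dz":0,"yaw":0,"jaw":0.7}]}}

```text
clock: 7.45
tool_pos: [0.6264, 0.1121, 0.0433]
eef_rot: [0.962, 0.271, 0.017, -0.014]
contact_force: [0.1, 0.3, -1.0]
opening: 0.444
```

```bash
python3 - <<'E'
from h import *
from plant import r
plan(r.get_state(),[.625,.1115,.035],None,2)
s,d=shot(r,'w7')
E
```

```text
from [0.6264 0.1121 0.0433] psi 0.5495 to [0.625, 0.1115, 0.035] psi 0.5495 rows 2 tilt [0.0256 0.036 ] total tool [-0.0018 -0.0001  0.0082] t 7.45
{"dx":-0.001,"dy":-0.000,"dz":0.004,"yaw":-0.000},{"dx":-0.001,"dy":-0.000,"dz":0.004,"yaw":-0.000},
```

View pics/w7.png

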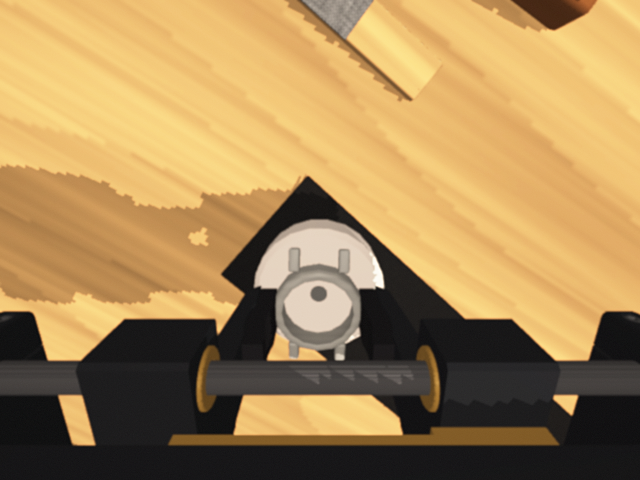

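The block's hole at (319,294) lines up with the ring centre at (318,307), so I'll lower and release.

{"fn": "play_rows", "kwargs": {"targets": [{"dx":-0.002,"dy":0,"dz":0.006,"yaw":0,"jaw":0.7},{"dx":-0.001,"dy":0,"dz":0.004,"yaw":0,"jaw":0.7},{"dx":0,"dy":0,"dz":0.001,"yaw":0,"jaw":0.7},{"dx":0,"dy":0,"dz":0,"yaw":0,"jaw":0.7},{"dx":0,"dy":0,"dz":0,"yaw":0,"jaw":0.7}]}}

```text
clock: 8.0
tool_pos: [0.6244, 0.1113, 0.0324]
eef_rot: [0.962, 0.272, 0.018, -0.014]
contact_force: [0.4, 0.4, 2.4]
opening: 0.444
```

Contact force is 2.4 N up, so it's touching the block. Release.

{"fn": "play_rows", "kwargs": {"targets": [{"dx":0,"dy":0,"dz":0,"yaw":0,"jaw":0.45},{"dx":0,"dy":0,"dz":0,"yaw":0,"jaw":0.35},{"dx":0,"dy":0,"dz":0,"yaw":0,"jaw":0.3},{"dx":0,"dy":0,"dz":0,"yaw":0,"jaw":0.25},{"dx":0,"dy":0,"dz":0,"yaw":0,"jaw":0.2}]}}

```text
clock: 8.5
tool_pos: [0.6245, 0.1114, 0.032]
eef_rot: [0.962, 0.272, 0.018, -0.014]
contact_force: [-0.7, 0.2, -0.9]
opening: 0.796
```

{"fn": "play_rows", "kwargs": {"targets": [{"dx":0,"dy":0,"dz":-0.02,"yaw":0,"jaw":0.2},{"dx":0,"dy":0,"dz":-0.03,"yaw":0,"jaw":0.1},{"dx":0,"dy":0,"dz":-0.03,"yaw":0,"jaw":0},{"dx":0,"dy":0,"dz":-0.03,"yaw":0,"jaw":0},{"dx":0,"dy":0,"dz":0,"yaw":0,"jaw":0}]}}

```text
clock: 9.0
tool_pos: [0.6206, 0.1073, 0.1441]
eef_rot: [0.962, 0.272, 0.016, -0.014]
contact_force: [0.2, -0.2, 1.0]
opening: 0.998
```

```bash
python3 - <<'E'
from h import *
from plant import r
s,d=shot(r,'w8')
plan(s,[.42,-.155,.14],psi(s))
E
```

```text
from [0.6206 0.1073 0.1441] psi 0.5503 to [0.42, -0.155, 0.14] psi 0.5503 rows 8 tilt [0.0238 0.036 ] total tool [-0.3081  0.1185 -0.0101] t 9.0
{"dx":-0.039,"dy":0.015,"dz":-0.001,"yaw":-0.000},{"dx":-0.039,"dy":0.015,"dz":-0.001,"yaw":-0.000},{"dx":-0.039,"dy":0.015,"dz":-0.001,"yaw":-0.000},{"dx":-0.039,"dy":0.015,"dz":-0.001,"yaw":-0.000},{"dx":-0.039,"dy":0.015,"dz":-0.001,"yaw":-0.000}
{"dx":-0.039,"dy":0.015,"dz":-0.001,"yaw":-0.000},{"dx":-0.039,"dy":0.015,"dz":-0.001,"yaw":-0.000},{"dx":-0.039,"dy":0.015,"dz":-0.001,"yaw":-0.000},
```

View pics/w8.png

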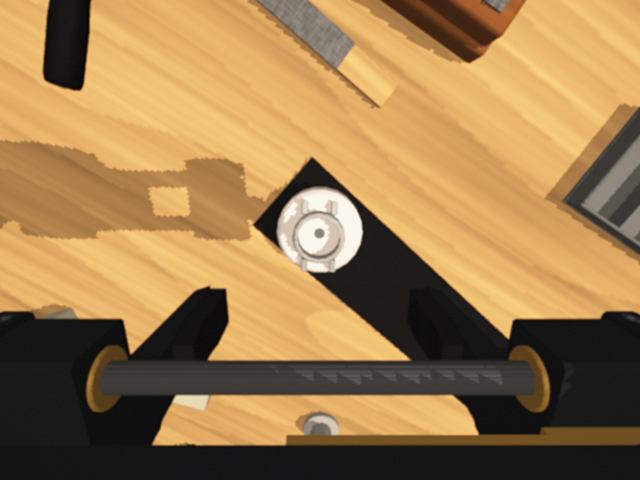

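Case is placed: ring centre (319,235) against the hole at (319,233). On to the wheel.

```bash
python3 - <<'E'
from h import *
from plant import r
plan(r.get_state(),[.419,-.155,.14],-.185,9)
E
```

```text
from [0.6192 0.107  0.1421] psi 0.5506 to [0.419, -0.155, 0.14] psi -0.185 rows 9 tilt [0.0204 0.0352] total tool [-0.3076  0.1184 -0.0112] t 9.05
{"dx":-0.034,"dy":0.013,"dz":-0.001,"yaw":0.082},{"dx":-0.033,"dy":0.016,"dz":-0.001,"yaw":0.082},{"dx":-0.032,"dy":0.019,"dz":-0.001,"yaw":0.082},{"dx":-0.030,"dy":0.021,"dz":-0.001,"yaw":0.082},{"dx":-0.028,"dy":0.023,"dz":-0.001,"yaw":0.082}
{"dx":-0.026,"dy":0.026,"dz":-0.001,"yaw":0.082},{"dx":-0.024,"dy":0.028,"dz":-0.001,"yaw":0.082},{"dx":-0.022,"dy":0.030,"dz":-0.001,"yaw":0.082},{"dx":-0.019,"dy":0.031,"dz":-0.001,"yaw":0.082},
```

{"fn": "play_rows", "kwargs": {"targets": [{"dx":-0.034,"dy":0.013,"dz":-0.001,"yaw":0.082,"jaw":0},{"dx":-0.033,"dy":0.016,"dz":-0.001,"yaw":0.082,"jaw":0},{"dx":-0.032,"dy":0.019,"dz":-0.001,"yaw":0.082,"jaw":0},{"dx":-0.03,"dy":0.021,"dz":-0.001,"yaw":0.082,"jaw":0},{"dx":-0.028,"dy":0.023,"dz":-0.001,"yaw":0.082,"jaw":0}]}}

```text
clock: 9.55
tool_pos: [0.504, -0.0357, 0.1344]
eef_rot: [0.997, 0.067, 0.01, -0.02]
contact_force: [0.9, -0.9, -0.3]
opening: 1.002
```

{"fn": "play_rows", "kwargs": {"targets": [{"dx":-0.026,"dy":0.026,"dz":-0.001,"yaw":0.082,"jaw":0},{"dx":-0.024,"dy":0.028,"dz":-0.001,"yaw":0.082,"jaw":0},{"dx":-0.022,"dy":0.03,"dz":-0.001,"yaw":0.082,"jaw":0},{"dx":-0.019,"dy":0.031,"dz":-0.001,"yaw":0.07,"jaw":0},{"dx":0,"dy":0,"dz":0,"yaw":0,"jaw":0}]}}

```text
clock: 10.05
tool_pos: [0.4014, -0.1591, 0.1274]
eef_rot: [0.995, -0.101, -0.0, -0.02]
contact_force: [0.5, 0.2, 0.5]
opening: 1.003
```

```bash
python3 - <<'E'
from meas import *
from plant import r
s,d=shot(r,'w9')
print('wheel',top(s,d,320,235,.018,.012,.03,70))
plan(s,[.42,-.1555,.02],-.185,4)
E
```

```text
wheel ('ell', [array([ 420.2, -155.7]), array([58.3, 59. ]), np.float64(70.6)], 'rect', [array([ 420.2, -155.8]), array([58.7, 59.1]), np.float64(43.4)])
from [ 0.4014 -0.1591  0.1274] psi -0.2029 to [0.42, -0.1555, 0.02] psi -0.185 rows 4 tilt [0.0036 0.0399] total tool [ 0.018  -0.003   0.1075] t 10.05
{"dx":0.005,"dy":-0.001,"dz":0.027,"yaw":-0.004},{"dx":0.005,"dy":-0.001,"dz":0.027,"yaw":-0.004},{"dx":0.005,"dy":-0.001,"dz":0.027,"yaw":-0.004},{"dx":0.005,"dy":-0.001,"dz":0.027,"yaw":-0.004},
```

View pics/w9.png

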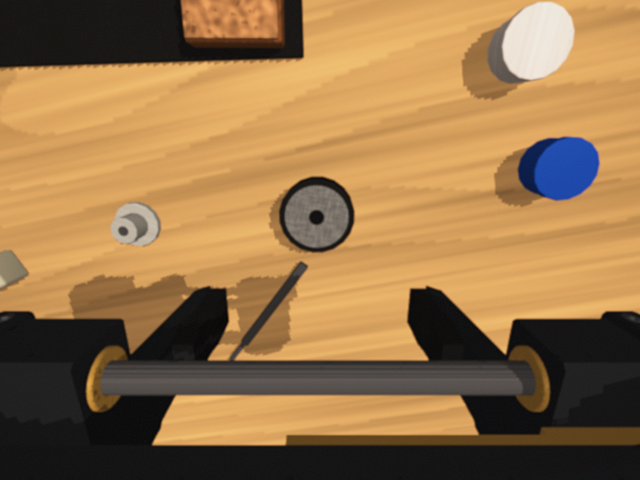

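{"fn": "play_rows", "kwargs": {"targets": [{"dx":0.007,"dy":-0.002,"dz":0.027,"yaw":-0.01,"jaw":0},{"dx":0.007,"dy":-0.002,"dz":0.027,"yaw":0,"jaw":0},{"dx":0.006,"dy":0,"dz":0.027,"yaw":0,"jaw":0},{"dx":0,"dy":0,"dz":0.02,"yaw":0,"jaw":0},{"dx":0,"dy":0,"dz":0,"yaw":0,"jaw":0}]}}

```text
clock: 10.6
tool_pos: [0.4303, -0.1476, 0.0214]
eef_rot: [0.996, -0.089, 0.001, -0.023]
contact_force: [-1.2, 0.1, -0.7]
opening: 1.002
```

```bash
python3 - <<'E'
from meas import *
from plant import r
s,d=shot(r,'w10')
plan(s,[.42,-.1555,.006],-.185,2)
E
```

```text
from [ 0.4303 -0.1476  0.0214] psi -0.1779 to [0.42, -0.1555, 0.006] psi -0.185 rows 2 tilt [0.0054 0.0459] total tool [-0.0087  0.0103  0.015 ] t 10.6
{"dx":-0.004,"dy":0.005,"dz":0.008,"yaw":0.004},{"dx":-0.004,"dy":0.005,"dz":0.008,"yaw":0.004},
```

View pics/w10.png

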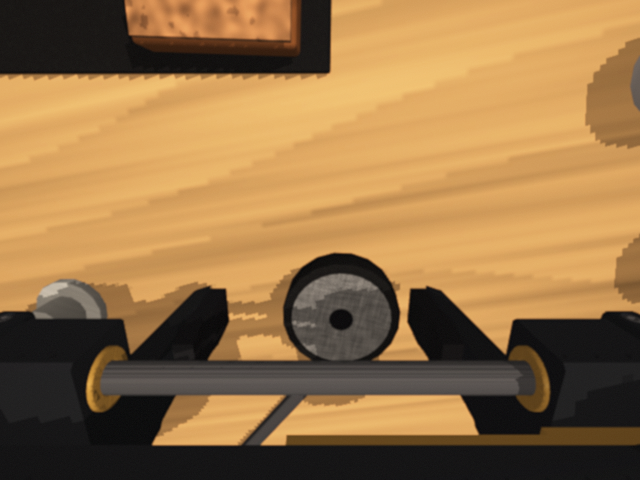

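{"fn": "play_rows", "kwargs": {"targets": [{"dx":-0.007,"dy":0.008,"dz":0,"yaw":0,"jaw":0},{"dx":-0.003,"dy":0.004,"dz":0,"yaw":0,"jaw":0},{"dx":0,"dy":0,"dz":0.008,"yaw":0,"jaw":0},{"dx":0,"dy":0,"dz":0.006,"yaw":0,"jaw":0},{"dx":0,"dy":0,"dz":0,"yaw":0,"jaw":0}]}}

```text
clock: 11.15
tool_pos: [0.4259, -0.1523, 0.0113]
eef_rot: [0.996, -0.084, -0.002, -0.026]
contact_force: [0.1, 0.6, 0.3]
opening: 1.002
```

```bash
python3 - <<'E'
from meas import *
from plant import r
s=r.get_state()
plan(s,[.42,-.1555,.005],-.185,2)
E
```

```text
from [ 0.4259 -0.1523  0.0113] psi -0.1679 to [0.42, -0.1555, 0.005] psi -0.185 rows 2 tilt [0.0009 0.0518] total tool [-0.0053  0.0045  0.0061] t 11.15
{"dx":-0.003,"dy":0.002,"dz":0.003,"yaw":0.009},{"dx":-0.003,"dy":0.002,"dz":0.003,"yaw":0.009},
```

{"fn": "play_rows", "kwargs": {"targets": [{"dx":-0.006,"dy":0.006,"dz":0.004,"yaw":0,"jaw":0},{"dx":-0.002,"dy":0.001,"dz":0.003,"yaw":0,"jaw":0.1},{"dx":0,"dy":0,"dz":0,"yaw":0,"jaw":0.2},{"dx":0,"dy":0,"dz":0,"yaw":0,"jaw":0.3},{"dx":0,"dy":0,"dz":0,"yaw":0,"jaw":0.5}]}}

```text
clock: 11.65
tool_pos: [0.4225, -0.1541, 0.0064]
eef_rot: [0.996, -0.082, -0.002, -0.028]
contact_force: [1.0, -0.1, -0.2]
opening: 0.674
```

{"fn": "play_rows", "kwargs": {"targets": [{"dx":0,"dy":0,"dz":0,"yaw":0,"jaw":0.5},{"dx":0,"dy":0,"dz":0,"yaw":0,"jaw":0.5},{"dx":0,"dy":0,"dz":-0.01,"yaw":0,"jaw":0.5},{"dx":0,"dy":0,"dz":-0.02,"yaw":0,"jaw":0.5},{"dx":0,"dy":0,"dz":-0.03,"yaw":0,"jaw":0.5}]}}

```text
clock: 12.15
tool_pos: [0.4211, -0.1556, 0.0656]
eef_rot: [0.996, -0.081, -0.006, -0.027]
contact_force: [0.0, -0.2, -0.4]
opening: 0.677
```

```bash
python3 - <<'E'
from meas import *
from plant import r
s,d=shot(r,'w11')
plan(s,[.58,-.1328,.13],-.185)
E
```

```text
from [ 0.4211 -0.1556  0.0656] psi -0.1618 to [0.58, -0.1328, 0.13] psi -0.185 rows 4 tilt [-0.0074  0.0557] total tool [ 0.1521 -0.0517 -0.0642] t 12.15
{"dx":0.038,"dy":-0.013,"dz":-0.016,"yaw":0.006},{"dx":0.038,"dy":-0.013,"dz":-0.016,"yaw":0.006},{"dx":0.038,"dy":-0.013,"dz":-0.016,"yaw":0.006},{"dx":0.038,"dy":-0.014,"dz":-0.016,"yaw":0.006},
```

View pics/w11.png

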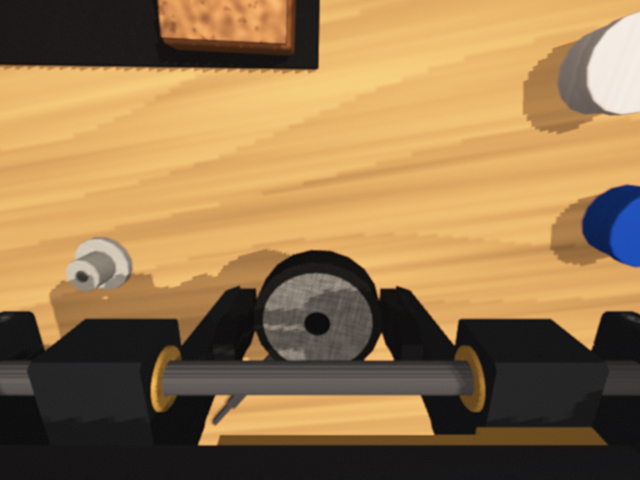

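Wheel is gripped (opening 59.6 mm, hub hole at (317,323)). The tool tilt has crept to about 3°, so I'll travel and then test whether small −dy steps reduce it.

{"fn": "play_rows", "kwargs": {"targets": [{"dx":0.038,"dy":-0.001,"dz":-0.018,"yaw":0,"jaw":0.5},{"dx":0.038,"dy":-0.001,"dz":-0.016,"yaw":0,"jaw":0.5},{"dx":0.038,"dy":-0.001,"dz":-0.016,"yaw":0,"jaw":0.5},{"dx":0.03,"dy":-0.001,"dz":-0.014,"yaw":0,"jaw":0.5},{"dx":0,"dy":0,"dz":0,"yaw":0,"jaw":0.5}]}}

```text
clock: 12.7
tool_pos: [0.5658, -0.1814, 0.1351]
eef_rot: [0.996, -0.084, -0.006, -0.029]
contact_force: [0.7, -0.1, 0.1]
opening: 0.672
```

{"fn": "play_rows", "kwargs": {"targets": [{"dx":0,"dy":-0.006,"dz":0,"yaw":0,"jaw":0.5},{"dx":0,"dy":-0.006,"dz":0,"yaw":0,"jaw":0.5},{"dx":0,"dy":-0.006,"dz":0,"yaw":0,"jaw":0.5},{"dx":0,"dy":-0.006,"dz":0,"yaw":0,"jaw":0.5},{"dx":0,"dy":-0.006,"dz":0,"yaw":0,"jaw":0.5}]}}

```text
clock: 13.2
tool_pos: [0.5653, -0.1496, 0.1342]
eef_rot: [0.996, -0.083, -0.01, -0.028]
contact_force: [-0.2, -0.6, -0.7]
opening: 0.676
```

```bash
python3 - <<'E'
from meas import *
from plant import r
s=r.get_state();print(s['q'].round(3),s['qd'].round(3))
plan(s,[.58,-.1328,.13],-.185)
E
```

```text
[ 0.605  0.88  -0.723  1.735  0.682  0.82  -2.162] [-0.109 -0.016  0.005  0.04  -0.004 -0.023 -0.113]
from [ 0.5653 -0.1496  0.1342] psi -0.1659 to [0.58, -0.1328, 0.13] psi -0.185 rows 1 tilt [-0.0158  0.0577] total tool [ 0.0118 -0.0187  0.0049] t 13.2
{"dx":0.012,"dy":-0.019,"dz":0.005,"yaw":0.019},
```

{"fn": "play_rows", "kwargs": {"targets": [{"dx":0,"dy":0,"dz":0,"yaw":-0.13,"jaw":0.5},{"dx":0,"dy":0,"dz":0,"yaw":-0.13,"jaw":0.5},{"dx":0,"dy":0,"dz":0,"yaw":-0.13,"jaw":0.5},{"dx":0,"dy":0,"dz":0,"yaw":-0.13,"jaw":0.5},{"dx":0,"dy":0,"dz":0,"yaw":-0.13,"jaw":0.5}]}}

```text
clock: 13.7
tool_pos: [0.5639, -0.1449, 0.1342]
eef_rot: [0.967, 0.254, -0.002, -0.03]
contact_force: [0.0, 0.8, -0.7]
opening: 0.681
```

```bash
python3 - <<'E'
from meas import *
from plant import r
s,d=shot(r,'w12');print(s['q'].round(3),s['qd'].round(3))
plan(s,[.58,-.1328,.13])
t=pickle.load(open('w6.pkl','rb'))[0]['q'].round(2);print(t,[pickle.load(open(f'w{i}.pkl','rb'))[0]['q'].round(2)[[2,4,6]] for i in(1,2,3,4,5,6,7,8,9,10,11)])
E
```

```text
[ 0.676  0.934 -0.893  1.737  0.822  0.917 -1.611] [ 0.135  0.119 -0.326  0.003  0.257  0.203  1.125]
from [ 0.5639 -0.1449  0.1342] psi 0.5141 to [0.58, -0.1328, 0.13] psi 0.5141 rows 1 tilt [-0.0184  0.0568] total tool [ 0.0199 -0.0024  0.0046] t 13.7
{"dx":0.020,"dy":-0.002,"dz":0.005,"yaw":-0.000},[-0.17  0.83 -0.17  1.67  0.19  0.63 -1.47] [array([-0.01,  0.01, -1.28]), array([-0.13,  0.1 , -1.74]), array([-0.1 ,  0.11, -1.79]), array([-0.07,  0.13, -1.82]), array([-0.06,  0.14, -1.82]), array([-0.17,  0.19, -1.47]), array([-0.16,  0.23, -1.46]), array([-0.2 ,  0.19, -1.43]), array([-0.09,  0.05, -1.54]), array([-0.07,  0.15, -1.64]), array([-0.47,  1.  , -2.46])]
```

View pics/w12.png

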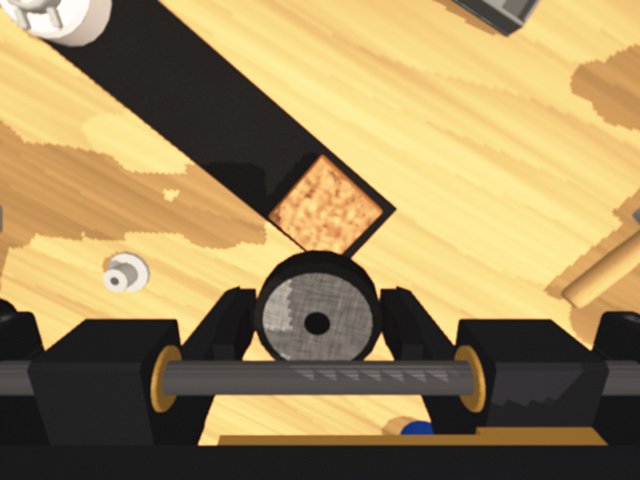

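```bash
python3 - <<'E'
from meas import *
from plant import r
for w in('w11','w12'):
    s,d=pickle.load(open(w+'.pkl','rb'))
    C=cloud(d,s);M=R.from_quat(s['eef_rot']).as_matrix()
    # wheel face points from depth
    vv,uu=np.mgrid[278:360,262:375];q=C[vv,uu].reshape(-1,3);q=(q-s['tool_pos'])@M
    A=np.c_[q[:,:2],np.ones(len(q))];k=(abs(q[:,2]+.012)<.01)
    c=np.linalg.lstsq(A[k],q[k,2],rcond=None)[0];print('face plane in tool',c,k.sum())
    p,v=ray(d,[[317,323]],s);z=s['tool_pos'][2]+.0116
    print('hub hole rel TCP world',plane(d,[317,323],z,s)[0]-s['tool_pos'],'tool',M.T@(plane(d,[317,323],z,s)[0]-s['tool_pos']))
s,d=pickle.load(open('w12.pkl','rb'));C=cloud(d,s)
px=np.argwhere((C[150:250,260:400,2]>.017)&(C[150:250,260:400,2]<.033))[:,::-1]+[260,150]
print('cork',cv2.minAreaRect((plane(d,px,.024,s)[:,:2]*1000).astype(np.float32)))
cor=[[322,155],[384,211],[268,216]];print('corners',plane(d,cor,.024,s), 'mid',plane(d,cor[1:],.024,s).mean(0))
plan(r.get_state(),[.58,-.133,.07],None,2)
E
```

```text
face plane in tool [-0.00541428 -0.05152738 -0.0113952 ] 9035
hub hole rel TCP world [-0.00182622  0.00180453  0.0116    ] tool [-0.00228235 -0.00210638 -0.01146758]
face plane in tool [-0.00322336 -0.05176699 -0.01131853] 9017
hub hole rel TCP world [-1.63993545e-03  5.34238236e-05  1.16000000e-02] tool [-0.00126329 -0.00153142 -0.01154604]
cork ((582.4281616210938, -131.54043579101562), (64.03965759277344, 64.4211654663086), 77.32714080810547)
corners [[ 0.62019827 -0.10818783  0.024     ]
 [ 0.60742483 -0.17055829  0.024     ]
 [ 0.55843466 -0.094137    0.024     ]] mid [ 0.58292974 -0.13234765  0.024     ]
from [ 0.5637 -0.1449  0.134 ] psi 0.5188 to [0.58, -0.133, 0.07] psi 0.5188 rows 2 tilt [-0.0189  0.0573] total tool [0.0193 0.0015 0.0642] t 13.75
{"dx":0.010,"dy":0.001,"dz":0.032,"yaw":-0.000},{"dx":0.010,"dy":0.001,"dz":0.032,"yaw":-0.000},
```

{"fn": "play_rows", "kwargs": {"targets": [{"dx":0.009,"dy":0.001,"dz":0.022,"yaw":0,"jaw":0.5},{"dx":0.009,"dy":0.001,"dz":0.022,"yaw":0,"jaw":0.5},{"dx":0.003,"dy":0,"dz":0.022,"yaw":0,"jaw":0.5},{"dx":0,"dy":0,"dz":0.012,"yaw":0,"jaw":0.5},{"dx":0,"dy":0,"dz":0,"yaw":0,"jaw":0.5}]}}

```text
clock: 14.25
tool_pos: [0.5818, -0.1302, 0.0542]
eef_rot: [0.967, 0.252, -0.002, -0.03]
contact_force: [-0.4, 1.1, -0.6]
opening: 0.678
```

```bash
python3 - <<'E'
from meas import *
from plant import r
s,d=shot(r,'w13');print(s['q'].round(3))
plan(s,[.5825,-.1332,.033],None,2)
E
```

```text
[ 0.599  1.05  -0.808  1.727  0.928  0.816 -1.701]
from [ 0.5818 -0.1302  0.0542] psi 0.5095 to [0.5825, -0.1332, 0.033] psi 0.5095 rows 2 tilt [-0.0183  0.0569] total tool [-0.0012  0.0042  0.0209] t 14.25
{"dx":-0.001,"dy":0.002,"dz":0.010,"yaw":-0.000},{"dx":-0.001,"dy":0.002,"dz":0.010,"yaw":-0.000},
```

View pics/w13.png

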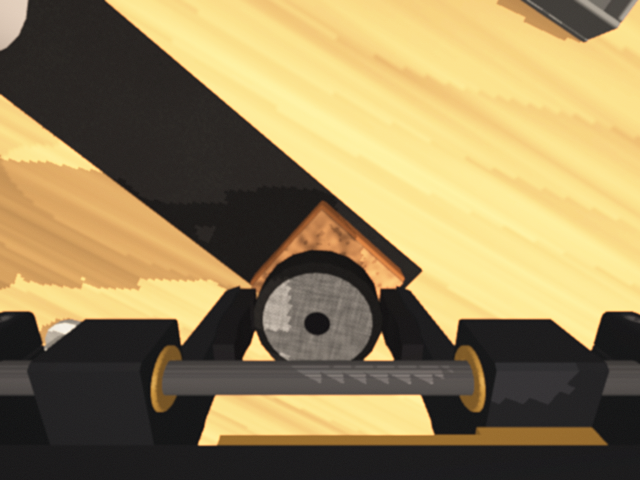

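{"fn": "play_rows", "kwargs": {"targets": [{"dx":-0.001,"dy":0.005,"dz":0.009,"yaw":0,"jaw":0.5},{"dx":0,"dy":0.002,"dz":0.008,"yaw":0,"jaw":0.5},{"dx":0,"dy":0,"dz":0.004,"yaw":0,"jaw":0.5},{"dx":0,"dy":0,"dz":0,"yaw":0,"jaw":0.5},{"dx":0,"dy":0,"dz":0,"yaw":0,"jaw":0.5}]}}

```text
clock: 14.8
tool_pos: [0.586, -0.1372, 0.0345]
eef_rot: [0.968, 0.251, 0.001, -0.029]
contact_force: [0.5, 0.5, -1.3]
opening: 0.676
```

```bash
python3 - <<'E'
from meas import *
from plant import r
s=r.get_state();print(s['contact_force'])
plan(s,[.5825,-.1332,.032],None,2)
E
```

```text
[ 0.54359733  0.53715347 -1.32561388]
from [ 0.586  -0.1372  0.0345] psi 0.5065 to [0.5825, -0.1332, 0.032] psi 0.5065 rows 2 tilt [-0.0132  0.0559] total tool [-0.0012 -0.005   0.0028] t 14.8
{"dx":-0.001,"dy":-0.003,"dz":0.001,"yaw":-0.000},{"dx":-0.001,"dy":-0.003,"dz":0.001,"yaw":-0.000},
```

{"fn": "play_rows", "kwargs": {"targets": [{"dx":-0.001,"dy":-0.004,"dz":0,"yaw":0,"jaw":0.5},{"dx":0,"dy":0,"dz":0,"yaw":0,"jaw":0.5},{"dx":0,"dy":0,"dz":0,"yaw":0,"jaw":0.5},{"dx":0,"dy":0,"dz":0.003,"yaw":0,"jaw":0.5},{"dx":0,"dy":0,"dz":0,"yaw":0,"jaw":0.5}]}}

```text
clock: 15.3
tool_pos: [0.5834, -0.1333, 0.0326]
eef_rot: [0.968, 0.251, 0.001, -0.029]
contact_force: [0.1, 0.4, -1.4]
opening: 0.674
```

```bash
python3 - <<'E'
from meas import *
from plant import r
s=r.get_state();print(s['contact_force'])
plan(s,[.5825,-.1332,.032],None,2)
E
```

```text
[ 0.05805201  0.40040577 -1.3791281 ]
from [ 0.5834 -0.1333  0.0326] psi 0.5069 to [0.5825, -0.1332, 0.032] psi 0.5069 rows 2 tilt [-0.0117  0.056 ] total tool [-0.0007 -0.0005  0.0006] t 15.3
{"dx":-0.000,"dy":-0.000,"dz":0.000,"yaw":-0.000},{"dx":-0.000,"dy":-0.000,"dz":0.000,"yaw":-0.000},
```

In position; lower the last 1–2 mm and release.

{"fn": "play_rows", "kwargs": {"targets": [{"dx":-0.001,"dy":0,"dz":0.003,"yaw":0,"jaw":0.5},{"dx":0,"dy":0,"dz":0,"yaw":0,"jaw":0.5},{"dx":0,"dy":0,"dz":0,"yaw":0,"jaw":0.3},{"dx":0,"dy":0,"dz":0,"yaw":0,"jaw":0.2},{"dx":0,"dy":0,"dz":0,"yaw":0,"jaw":0.1}]}}

```text
clock: 15.8
tool_pos: [0.5832, -0.1335, 0.03]
eef_rot: [0.968, 0.251, 0.002, -0.028]
contact_force: [-0.0, -0.6, 0.7]
opening: 0.856
```

{"fn": "play_rows", "kwargs": {"targets": [{"dx":0,"dy":0,"dz":0,"yaw":0,"jaw":0},{"dx":0,"dy":0,"dz":-0.01,"yaw":0,"jaw":0},{"dx":0,"dy":0,"dz":-0.03,"yaw":0,"jaw":0},{"dx":0,"dy":0,"dz":-0.04,"yaw":0,"jaw":0},{"dx":0,"dy":0,"dz":-0.04,"yaw":0,"jaw":0}]}}

```text
clock: 16.3
tool_pos: [0.5805, -0.1402, 0.1491]
eef_rot: [0.967, 0.252, -0.003, -0.031]
contact_force: [0.0, 0.1, -0.3]
opening: 1.002
```

```bash
python3 - <<'E'
from meas import *
from plant import r
s,d=shot(r,'w14');print(s['q'].round(3))
print('wheel',top(s,d,320,240,.042,.036,.055,80))
plan(s,[.45,-.005,.2],None)
E
```

```text
[ 0.659  0.931 -0.905  1.677  0.788  0.97  -1.587]
wheel ('ell', [array([ 582.3, -132.9]), array([58.2, 59.1]), np.float64(108.1)], 'rect', [array([ 582.4, -132.9]), array([59.7, 58.3]), np.float64(25.7)])
from [ 0.5805 -0.1402  0.1491] psi 0.5086 to [0.45, -0.005, 0.2] psi 0.5086 rows 5 tilt [-0.0221  0.0579] total tool [-0.0477 -0.1844 -0.0401] t 16.3
{"dx":-0.010,"dy":-0.037,"dz":-0.008,"yaw":-0.000},{"dx":-0.010,"dy":-0.037,"dz":-0.008,"yaw":-0.000},{"dx":-0.010,"dy":-0.037,"dz":-0.008,"yaw":-0.000},{"dx":-0.010,"dy":-0.037,"dz":-0.008,"yaw":-0.000},{"dx":-0.010,"dy":-0.037,"dz":-0.008,"yaw":-0.000}
```

View pics/w14.png

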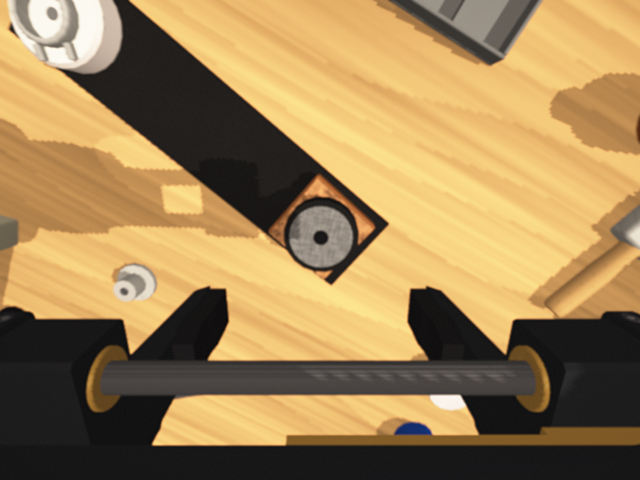

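Wheel is placed at (582,−133) mm against the stand centre of about (581.5,−132.5). Next is the flange.

{"fn": "play_rows", "kwargs": {"targets": [{"dx":-0.011,"dy":-0.04,"dz":0,"yaw":0,"jaw":0},{"dx":-0.011,"dy":-0.04,"dz":0,"yaw":0,"jaw":0},{"dx":-0.011,"dy":-0.04,"dz":0,"yaw":0,"jaw":0},{"dx":-0.011,"dy":-0.04,"dz":0,"yaw":0,"jaw":0},{"dx":-0.005,"dy":-0.02,"dz":0,"yaw":0,"jaw":0}]}}

```text
clock: 16.85
tool_pos: [0.4561, -0.0045, 0.1703]
eef_rot: [0.969, 0.246, 0.009, -0.027]
contact_force: [0.5, 0.5, 0.7]
opening: 0.999
```

{"fn": "play_rows", "kwargs": {"targets": [{"dx":0,"dy":0,"dz":0,"yaw":0,"jaw":0},{"dx":0,"dy":0,"dz":0,"yaw":0,"jaw":0},{"dx":0,"dy":0,"dz":0,"yaw":0,"jaw":0},{"dx":0,"dy":0,"dz":0,"yaw":0,"jaw":0},{"dx":0,"dy":0,"dz":0,"yaw":0,"jaw":0}]}}

```text
clock: 17.35
tool_pos: [0.4577, -0.0051, 0.1716]
eef_rot: [0.969, 0.247, 0.011, -0.026]
contact_force: [-0.1, 0.1, -0.3]
opening: 1.003
```

```bash
python3 - <<'E'
from meas import *
from plant import r
s,d=shot(r,'w15');print(s['q'].round(3))
plan(s,[.44,-.005,.03],None)
E
```

```text
[ 0.494  0.731 -0.894  2.109  0.847  0.686 -2.032]
from [ 0.4577 -0.0051  0.1716] psi 0.4983 to [0.44, -0.005, 0.03] psi 0.4983 rows 4 tilt [0.0074 0.0564] total tool [-0.0203 -0.0021  0.1413] t 17.35
{"dx":-0.005,"dy":-0.001,"dz":0.035,"yaw":-0.000},{"dx":-0.005,"dy":-0.001,"dz":0.035,"yaw":-0.000},{"dx":-0.005,"dy":-0.001,"dz":0.035,"yaw":-0.000},{"dx":-0.005,"dy":-0.001,"dz":0.035,"yaw":-0.000},
```

View pics/w15.png

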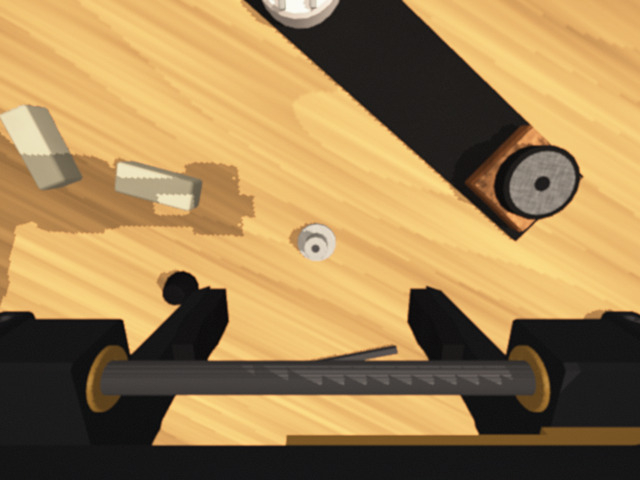

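```bash
python3 - <<'E'
from meas import *
from plant import r
s,d=pickle.load(open('w15.pkl','rb'))
print('hub hole',plane(d,[316,247],.024,s),'hub',top(s,d,316,247,.024,.018,.03,25),'base',fit(s,d,(lambda m:m)(comp((cv2.cvtColor(d['frame'],cv2.COLOR_RGB2HSV)[...,1]<70).astype(np.uint8),322,235)),.006))
plan(r.get_state(),[.440,-.006,.04],1.0,5)
E
```

```text
hub hole [[ 0.44110281 -0.00343138  0.024     ]] hub ('ell', [array([440.4,  -2.9]), array([20.7, 21.9]), np.float64(109.7)], 'rect', [array([440.1,  -2.9]), array([22.2, 20.4]), np.float64(29.0)]) base ('ell', [array([440.3,  -3.2]), array([35.8, 36.8]), np.float64(115.4)], 'rect', [array([440.4,  -3.1]), array([36.5, 36.2]), np.float64(73.3)])
from [ 0.4577 -0.0052  0.1716] psi 0.4982 to [0.44, -0.006, 0.04] psi 1.0 rows 5 tilt [0.0074 0.0562] total tool [-0.0204 -0.0017  0.1312] t 17.4
{"dx":-0.004,"dy":-0.000,"dz":0.026,"yaw":-0.100},{"dx":-0.004,"dy":-0.001,"dz":0.026,"yaw":-0.100},{"dx":-0.004,"dy":-0.001,"dz":0.026,"yaw":-0.100},{"dx":-0.004,"dy":-0.002,"dz":0.026,"yaw":-0.100},{"dx":-0.004,"dy":-0.002,"dz":0.026,"yaw":-0.100}
```

{"fn": "play_rows", "kwargs": {"targets": [{"dx":-0.005,"dy":0,"dz":0.028,"yaw":-0.1,"jaw":0},{"dx":-0.005,"dy":-0.001,"dz":0.028,"yaw":-0.1,"jaw":0},{"dx":-0.004,"dy":-0.002,"dz":0.028,"yaw":-0.1,"jaw":0},{"dx":-0.003,"dy":-0.003,"dz":0.028,"yaw":-0.1,"jaw":0},{"dx":0,"dy":0,"dz":0,"yaw":0,"jaw":0}]}}

```text
clock: 17.9
tool_pos: [0.445, -0.0061, 0.0557]
eef_rot: [0.899, 0.438, 0.018, -0.023]
contact_force: [-1.2, -0.7, 0.6]
opening: 1.003
```

```bash
python3 - <<'E'
from meas import *
from plant import r
s,d=shot(r,'w16');print(s['q'].round(3))
plan(s,[.44,-.004,.0105],None,3)
E
```

```text
[ 0.379  0.923 -0.713  2.223  1.365  0.504 -2.092]
from [ 0.445  -0.0061  0.0557] psi 0.9059 to [0.44, -0.004, 0.0105] psi 0.9059 rows 3 tilt [0.0132 0.0572] total tool [-0.0038 -0.0041  0.0452] t 17.9
{"dx":-0.001,"dy":-0.001,"dz":0.015,"yaw":-0.000},{"dx":-0.001,"dy":-0.001,"dz":0.015,"yaw":-0.000},{"dx":-0.001,"dy":-0.001,"dz":0.015,"yaw":-0.000},
```

View pics/w16.png

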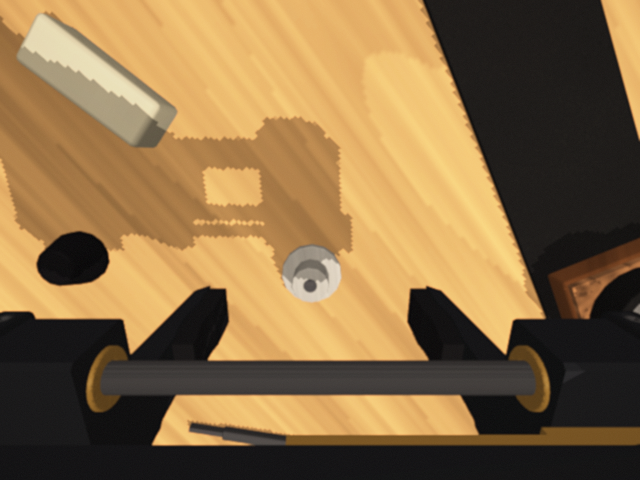

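{"fn": "play_rows", "kwargs": {"targets": [{"dx":-0.003,"dy":-0.004,"dz":0.016,"yaw":0,"jaw":0.2},{"dx":-0.002,"dy":-0.002,"dz":0.015,"yaw":0,"jaw":0.3},{"dx":0,"dy":0,"dz":0.012,"yaw":0,"jaw":0.3},{"dx":0,"dy":0,"dz":0,"yaw":0,"jaw":0.3},{"dx":0,"dy":0,"dz":0,"yaw":0,"jaw":0.3}]}}

```text
clock: 18.45
tool_pos: [0.4455, -0.0042, 0.0185]
eef_rot: [0.903, 0.429, 0.025, -0.02]
contact_force: [-0.6, 0.5, -0.4]
opening: 0.704
```

```bash
python3 - <<'E'
from meas import *
from plant import r
s,d=shot(r,'w17');print(s['q'].round(3),s['contact_force'])
plan(s,[.44,-.004,.0105],None,3)
E
```

```text
[ 0.356  1.002 -0.681  2.24   1.599  0.503 -2.324] [-0.58686881  0.52898034 -0.41341569]
from [ 0.4455 -0.0042  0.0185] psi 0.8877 to [0.44, -0.004, 0.0105] psi 0.8877 rows 3 tilt [0.0277 0.0572] total tool [-0.0039 -0.0043  0.0079] t 18.45
{"dx":-0.001,"dy":-0.001,"dz":0.003,"yaw":-0.000},{"dx":-0.001,"dy":-0.001,"dz":0.003,"yaw":-0.000},{"dx":-0.001,"dy":-0.001,"dz":0.003,"yaw":-0.000},
```

View pics/w17.png

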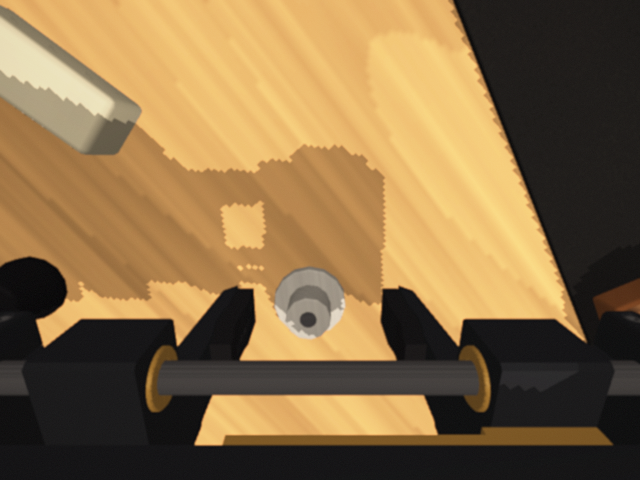

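{"fn": "play_rows", "kwargs": {"targets": [{"dx":-0.006,"dy":-0.006,"dz":0.004,"yaw":-0.08,"jaw":0.3},{"dx":-0.002,"dy":-0.003,"dz":0.004,"yaw":-0.08,"jaw":0.3},{"dx":0,"dy":0,"dz":0.003,"yaw":-0.08,"jaw":0.3},{"dx":0,"dy":0,"dz":0,"yaw":0,"jaw":0.3},{"dx":0,"dy":0,"dz":0,"yaw":0,"jaw":0.3}]}}

```text
clock: 19.0
tool_pos: [0.4378, -0.0051, 0.012]
eef_rot: [0.844, 0.535, 0.031, -0.013]
contact_force: [-0.4, -0.2, -0.0]
opening: 0.696
```

```bash
python3 - <<'E'
from meas import *
from plant import r
s,d=shot(r,'w18');print(s['q'].round(3),s['contact_force'])
plan(s,[.44,-.004,.0105],None,3)
E
```

```text
[ 0.347  1.013 -0.665  2.272  1.712  0.502 -2.197] [-0.35804439 -0.23878387 -0.01107304]
from [ 0.4378 -0.0051  0.012 ] psi 1.13 to [0.44, -0.004, 0.0105] psi 1.13 rows 3 tilt [0.0379 0.0558] total tool [0.0018 0.0015 0.0016] t 19.0
{"dx":0.001,"dy":0.000,"dz":0.001,"yaw":-0.000},{"dx":0.001,"dy":0.000,"dz":0.001,"yaw":-0.000},{"dx":0.001,"dy":0.000,"dz":0.001,"yaw":-0.000},
```

View pics/w18.png

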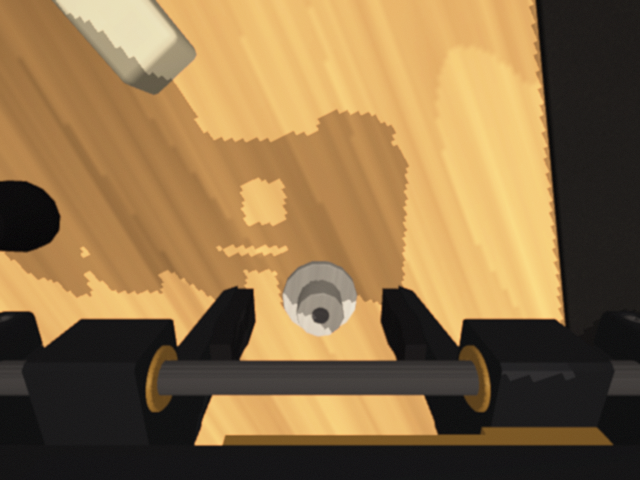

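{"fn": "play_rows", "kwargs": {"targets": [{"dx":0.003,"dy":0.002,"dz":0.002,"yaw":0,"jaw":0.5},{"dx":0,"dy":0,"dz":0,"yaw":0,"jaw":0.9},{"dx":0,"dy":0,"dz":0,"yaw":0,"jaw":0.9},{"dx":0,"dy":0,"dz":0,"yaw":0,"jaw":0.9},{"dx":0,"dy":0,"dz":0,"yaw":0,"jaw":0.9}]}}

```text
clock: 19.55
tool_pos: [0.4422, -0.0028, 0.0109]
eef_rot: [0.845, 0.534, 0.032, -0.013]
contact_force: [0.6, 0.9, -0.5]
opening: 0.267
```

{"fn": "play_rows", "kwargs": {"targets": [{"dx":0,"dy":0,"dz":0,"yaw":0,"jaw":0.9},{"dx":0,"dy":0,"dz":0,"yaw":0,"jaw":0.9},{"dx":0,"dy":0,"dz":0,"yaw":0,"jaw":0.9},{"dx":0,"dy":0,"dz":0,"yaw":0,"jaw":0.9},{"dx":0,"dy":0,"dz":-0.01,"yaw":0,"jaw":0.9}]}}

```text
clock: 20.05
tool_pos: [0.4412, -0.0035, 0.0201]
eef_rot: [0.845, 0.533, 0.031, -0.014]
contact_force: [-0.4, -0.1, -0.2]
opening: 0.241
```

```bash
python3 - <<'E'
from meas import *
from plant import r
s,d=shot(r,'w19');print(s['q'].round(3),s['contact_force'])
plan(s,[.58,-.133,.15],None)
E
```

```text
[ 0.338  0.991 -0.655  2.263  1.662  0.483 -2.157] [-0.37232083 -0.05750873 -0.16311867]
from [ 0.4412 -0.0035  0.0201] psi 1.1259 to [0.58, -0.133, 0.15] psi 1.1259 rows 6 tilt [0.0378 0.0562] total tool [-0.0483  0.1823 -0.1316] t 20.05
{"dx":-0.008,"dy":0.030,"dz":-0.022,"yaw":-0.000},{"dx":-0.008,"dy":0.030,"dz":-0.022,"yaw":-0.000},{"dx":-0.008,"dy":0.030,"dz":-0.022,"yaw":-0.000},{"dx":-0.008,"dy":0.030,"dz":-0.022,"yaw":-0.000},{"dx":-0.008,"dy":0.030,"dz":-0.022,"yaw":-0.000}
{"dx":-0.008,"dy":0.030,"dz":-0.022,"yaw":-0.000},
```

View pics/w19.png

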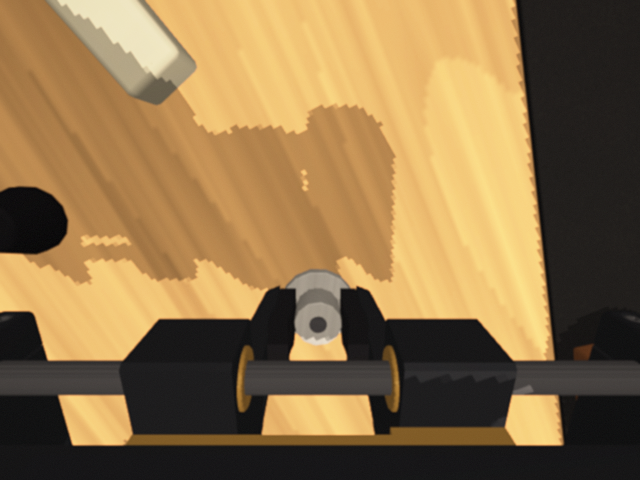

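{"fn": "play_rows", "kwargs": {"targets": [{"dx":0,"dy":0.01,"dz":-0.035,"yaw":0,"jaw":0.9},{"dx":-0.008,"dy":0.03,"dz":-0.035,"yaw":0,"jaw":0.9},{"dx":-0.01,"dy":0.034,"dz":-0.025,"yaw":0,"jaw":0.9},{"dx":-0.01,"dy":0.034,"dz":-0.015,"yaw":0,"jaw":0.9},{"dx":-0.01,"dy":0.034,"dz":-0.01,"yaw":0,"jaw":0.9}]}}

```text
clock: 20.6
tool_pos: [0.5321, -0.0904, 0.1183]
eef_rot: [0.842, 0.538, 0.026, -0.012]
contact_force: [1.1, -0.2, -2.1]
opening: 0.238
```

```bash
python3 - <<'E'
from meas import *
from plant import r
s=r.get_state();print(s['q'].round(3))
plan(s,[.58,-.133,.11],None)
E
```

```text
[ 0.565  0.868 -0.784  1.931  0.894  0.692 -1.187]
from [ 0.5321 -0.0904  0.1183] psi 1.137 to [0.58, -0.133, 0.11] psi 1.137 rows 2 tilt [0.0313 0.0481] total tool [-0.019   0.0613  0.0077] t 20.6
{"dx":-0.009,"dy":0.031,"dz":0.004,"yaw":-0.000},{"dx":-0.009,"dy":0.031,"dz":0.004,"yaw":-0.000},
```

{"fn": "play_rows", "kwargs": {"targets": [{"dx":-0.007,"dy":0.025,"dz":0,"yaw":0,"jaw":0.9},{"dx":-0.007,"dy":0.02,"dz":0,"yaw":0,"jaw":0.9},{"dx":-0.002,"dy":0.005,"dz":0,"yaw":0,"jaw":0.9},{"dx":0,"dy":0,"dz":0,"yaw":0,"jaw":0.9},{"dx":0,"dy":0,"dz":0,"yaw":0,"jaw":0.9}]}}

```text
clock: 21.1
tool_pos: [0.5727, -0.1321, 0.1175]
eef_rot: [0.845, 0.534, 0.026, -0.011]
contact_force: [-0.0, -0.3, -0.7]
opening: 0.238
```

```bash
python3 - <<'E'
from meas import *
from plant import r
s,d=shot(r,'w20');print(s['q'].round(3))
plan(s,[.582,-.133,.07],None)
M=R.from_quat(s['eef_rot']).as_matrix()
z=s['tool_pos'][2]+.0131
print('hub rel',plane(d,[318,324],z,s)[0]-s['tool_pos'])
E
```

```text
[ 0.617  0.92  -0.806  1.784  0.852  0.788 -1.047]
from [ 0.5727 -0.1321  0.1175] psi 1.1284 to [0.582, -0.133, 0.07] psi 1.1284 rows 2 tilt [0.0321 0.0461] total tool [0.0005 0.0083 0.0477] t 21.1
{"dx":0.000,"dy":0.004,"dz":0.024,"yaw":-0.000},{"dx":0.000,"dy":0.004,"dz":0.024,"yaw":-0.000},hub rel [-0.00072633 -0.00094156  0.0131    ]
```

View pics/w20.png

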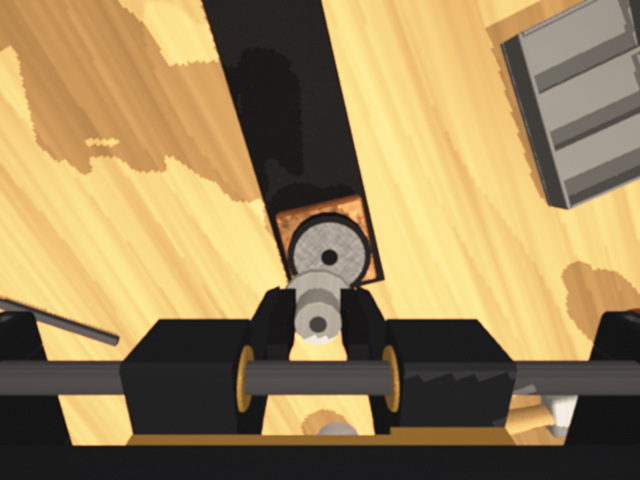

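```bash
python3 - <<'E'
from meas import *
from plant import r
s,d=pickle.load(open('w20.pkl','rb'));print('wheel hole',plane(d,[329,257],.042,s))
C=cloud(d,s);vv,uu=np.mgrid[225:262,305:355];q=C[vv,uu].reshape(-1,3);k=abs(q[:,2]-.042)<.006
print(np.linalg.lstsq(np.c_[q[k,:2],np.ones(k.sum())],q[k,2],rcond=None)[0],np.median(q[k,2]),k.sum())
plan(r.get_state(),[.5825,-.132,.065],None)
E
```

```text
wheel hole [[ 0.58157656 -0.13331048  0.042     ]]
[-0.00415533 -0.00571737  0.04367158] 0.04193452346140544 1846
from [ 0.5725 -0.1318  0.1175] psi 1.1291 to [0.5825, -0.132, 0.065] psi 1.1291 rows 2 tilt [0.0318 0.0462] total tool [0.0012 0.0086 0.0527] t 21.15
{"dx":0.001,"dy":0.004,"dz":0.026,"yaw":-0.000},{"dx":0.001,"dy":0.004,"dz":0.026,"yaw":-0.000},
```

{"fn": "play_rows", "kwargs": {"targets": [{"dx":0.001,"dy":0.005,"dz":0.02,"yaw":0,"jaw":0.9},{"dx":0.001,"dy":0.005,"dz":0.018,"yaw":0,"jaw":0.9},{"dx":0,"dy":0,"dz":0.008,"yaw":0,"jaw":0.9},{"dx":0,"dy":0,"dz":0,"yaw":0,"jaw":0.9},{"dx":0,"dy":0,"dz":0,"yaw":0,"jaw":0.9}]}}

```text
clock: 21.65
tool_pos: [0.5816, -0.1276, 0.07]
eef_rot: [0.842, 0.538, 0.025, -0.012]
contact_force: [0.9, 0.2, -1.3]
opening: 0.239
```

```bash
python3 - <<'E'
from meas import *
from plant import r
s,d=shot(r,'w21');print(s['q'].round(3))
plan(s,[.582,-.1325,.054],None)
E
```

```text
[ 0.577  0.991 -0.754  1.776  0.919  0.731 -1.089]
from [ 0.5816 -0.1276  0.07  ] psi 1.1368 to [0.582, -0.1325, 0.054] psi 1.1368 rows 1 tilt [0.0283 0.0474] total tool [-0.0051  0.0023  0.0158] t 21.65
{"dx":-0.005,"dy":0.002,"dz":0.016,"yaw":-0.000},
```

View pics/w21.png

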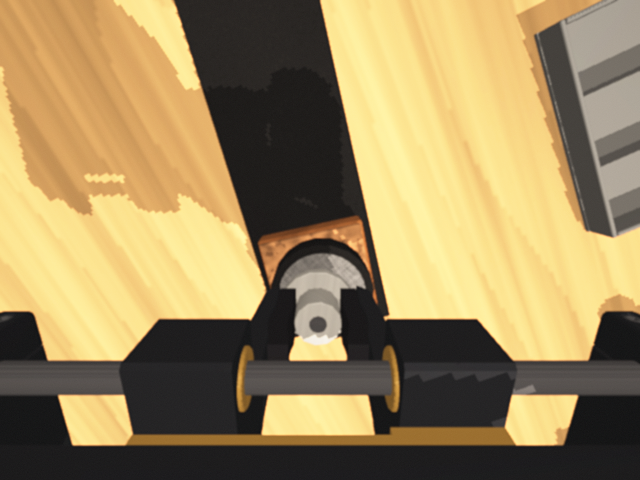

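{"fn": "play_rows", "kwargs": {"targets": [{"dx":-0.005,"dy":0.003,"dz":0.008,"yaw":0,"jaw":0.9},{"dx":-0.001,"dy":0,"dz":0.006,"yaw":0,"jaw":0.9},{"dx":0,"dy":0,"dz":0,"yaw":0,"jaw":0.9},{"dx":0,"dy":0,"dz":0,"yaw":0,"jaw":0.9},{"dx":0,"dy":0,"dz":0,"yaw":0,"jaw":0.9}]}}

```text
clock: 22.2
tool_pos: [0.5827, -0.1349, 0.0558]
eef_rot: [0.843, 0.538, 0.025, -0.012]
contact_force: [0.4, -0.7, -1.9]
opening: 0.242
```

```bash
python3 - <<'E'
from meas import *
from plant import r
s=r.get_state();print(s['contact_force'])
plan(s,[.582,-.1325,.054],None)
E
```

```text
[ 0.38727844 -0.73310704 -1.85802598]
from [ 0.5827 -0.1349  0.0558] psi 1.1357 to [0.582, -0.1325, 0.054] psi 1.1357 rows 1 tilt [0.0302 0.0467] total tool [ 0.0018 -0.0017  0.0019] t 22.2
{"dx":0.002,"dy":-0.002,"dz":0.002,"yaw":-0.000},
```

{"fn": "play_rows", "kwargs": {"targets": [{"dx":0.002,"dy":-0.002,"dz":0.001,"yaw":0,"jaw":0.9},{"dx":0,"dy":0,"dz":0,"yaw":0,"jaw":0.9},{"dx":0,"dy":0,"dz":0.002,"yaw":0,"jaw":0.9},{"dx":0,"dy":0,"dz":0,"yaw":0,"jaw":0.9},{"dx":0,"dy":0,"dz":0,"yaw":0,"jaw":0.9}]}}

```text
clock: 22.7
tool_pos: [0.5821, -0.1314, 0.0533]
eef_rot: [0.843, 0.538, 0.026, -0.011]
contact_force: [-1.6, -1.6, -2.1]
opening: 0.237
```

{"fn": "play_rows", "kwargs": {"targets": [{"dx":-0.001,"dy":0,"dz":0.002,"yaw":0,"jaw":0.9},{"dx":0,"dy":0,"dz":0,"yaw":0,"jaw":0.9},{"dx":0,"dy":0,"dz":0,"yaw":0,"jaw":0.72},{"dx":0,"dy":0,"dz":0,"yaw":0,"jaw":0.66},{"dx":0,"dy":0,"dz":0,"yaw":0,"jaw":0.6}]}}

```text
clock: 23.2
tool_pos: [0.5828, -0.1315, 0.0536]
eef_rot: [0.842, 0.538, 0.027, -0.011]
contact_force: [0.2, -0.2, -0.5]
opening: 0.392
```

{"fn": "play_rows", "kwargs": {"targets": [{"dx":0,"dy":0,"dz":0,"yaw":0,"jaw":0.5},{"dx":0,"dy":0,"dz":-0.01,"yaw":0,"jaw":0.4},{"dx":0,"dy":0,"dz":-0.03,"yaw":0,"jaw":0.3},{"dx":0,"dy":0,"dz":-0.04,"yaw":0,"jaw":0},{"dx":0,"dy":0,"dz":-0.03,"yaw":0,"jaw":0}]}}

```text
clock: 23.7
tool_pos: [0.5761, -0.1365, 0.1636]
eef_rot: [0.842, 0.539, 0.023, -0.014]
contact_force: [0.2, 0.2, -0.1]
opening: 0.832
```

```bash
python3 - <<'E'
from meas import *
from plant import r
s,d=shot(r,'w22');print(s['q'].round(3))
plan(s,[.42,.15,.15],np.radians(104.3))
E
```

```text
[ 0.65   0.871 -0.864  1.732  0.771  0.889 -0.963]
from [ 0.5761 -0.1365  0.1636] psi 1.1379 to [0.42, 0.15, 0.15] psi 1.8204 rows 8 tilt [0.0244 0.0488] total tool [ 0.1936 -0.2619  0.0238] t 23.7
{"dx":0.024,"dy":-0.033,"dz":0.003,"yaw":-0.085},{"dx":0.027,"dy":-0.031,"dz":0.003,"yaw":-0.085},{"dx":0.029,"dy":-0.028,"dz":0.003,"yaw":-0.085},{"dx":0.032,"dy":-0.026,"dz":0.003,"yaw":-0.085},{"dx":0.034,"dy":-0.023,"dz":0.003,"yaw":-0.085}
{"dx":0.036,"dy":-0.020,"dz":0.003,"yaw":-0.085},{"dx":0.037,"dy":-0.017,"dz":0.003,"yaw":-0.085},{"dx":0.038,"dy":-0.013,"dz":0.003,"yaw":-0.085},
```

View pics/w22.png

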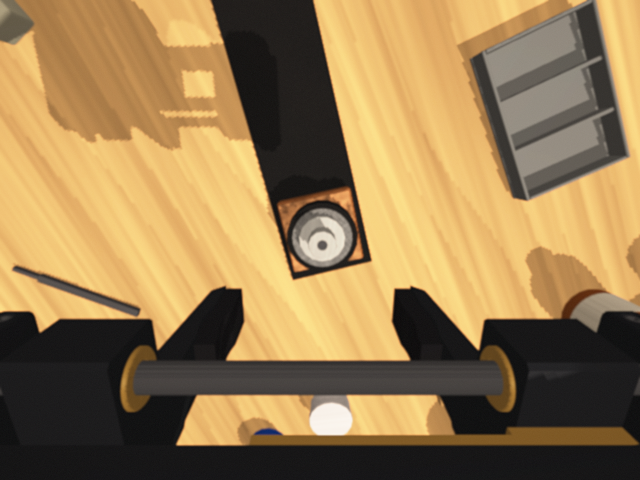

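The flange stands upright and centred on the wheel at (322,240). On to the bar.

{"fn": "play_rows", "kwargs": {"targets": [{"dx":0.024,"dy":-0.033,"dz":0,"yaw":-0.085,"jaw":0},{"dx":0.027,"dy":-0.031,"dz":0,"yaw":-0.085,"jaw":0},{"dx":0.029,"dy":-0.028,"dz":0,"yaw":-0.085,"jaw":0},{"dx":0.032,"dy":-0.026,"dz":0,"yaw":-0.085,"jaw":0},{"dx":0.034,"dy":-0.023,"dz":0,"yaw":-0.085,"jaw":0}]}}

```text
clock: 24.25
tool_pos: [0.4821, 0.041, 0.1775]
eef_rot: [0.71, 0.703, 0.031, -0.0]
contact_force: [1.0, 1.1, -0.4]
opening: 1.0
```

```bash
python3 - <<'E'
from meas import *
from plant import r
s=r.get_state();print(s['q'].round(3))
plan(s,[.42,.145,.14],np.radians(104.3))
E
```

```text
[ 0.405  0.746 -0.933  2.068  0.905  0.728 -1.11 ]
from [0.4821 0.041  0.1775] psi 1.5625 to [0.42, 0.145, 0.14] psi 1.8204 rows 3 tilt [0.0444 0.0444] total tool [ 0.1017 -0.0647  0.0392] t 24.25
{"dx":0.034,"dy":-0.022,"dz":0.013,"yaw":-0.086},{"dx":0.036,"dy":-0.019,"dz":0.013,"yaw":-0.086},{"dx":0.037,"dy":-0.015,"dz":0.013,"yaw":-0.086},
```

{"fn": "play_rows", "kwargs": {"targets": [{"dx":0.032,"dy":-0.02,"dz":0.008,"yaw":-0.08,"jaw":0},{"dx":0.033,"dy":-0.018,"dz":0.008,"yaw":-0.08,"jaw":0},{"dx":0.025,"dy":-0.01,"dz":0.008,"yaw":-0.07,"jaw":0},{"dx":0,"dy":0,"dz":0,"yaw":0,"jaw":0},{"dx":0,"dy":0,"dz":0,"yaw":0,"jaw":0}]}}

```text
clock: 24.75
tool_pos: [0.4253, 0.1384, 0.1581]
eef_rot: [0.616, 0.787, 0.035, 0.004]
contact_force: [0.2, -0.7, 0.1]
opening: 0.999
```

```bash
python3 - <<'E'
from meas import *
from plant import r
s,d=shot(r,'w23');print(s['q'].round(3))
plan(s,[.4185,.150,.04],np.radians(104.3))
E
```

```text
[ 0.16   0.742 -0.917  2.201  1.062  0.644 -1.281]
from [0.4253 0.1384 0.1581] psi 1.8151 to [0.4185, 0.15, 0.04] psi 1.8204 rows 3 tilt [0.0494 0.0498] total tool [ 0.0086 -0.0109  0.1181] t 24.75
{"dx":0.003,"dy":-0.004,"dz":0.039,"yaw":-0.002},{"dx":0.003,"dy":-0.004,"dz":0.039,"yaw":-0.002},{"dx":0.003,"dy":-0.004,"dz":0.039,"yaw":-0.002},
```

View pics/w23.png

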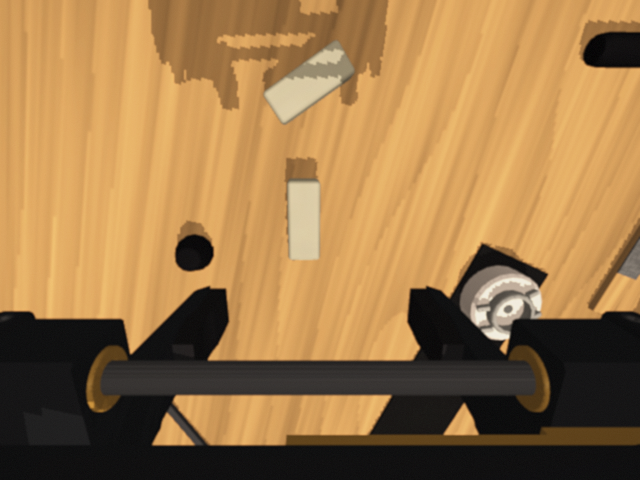

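```bash
python3 - <<'E'
from meas import *
from plant import r
s,d=pickle.load(open('w23.pkl','rb'))
print(fit(s,d,col(d,304,225,30),.026),top(s,d,304,220,.026,.02,.035,60))
plan(r.get_state(),[.4188,.150,.04],np.radians(104.3),3)
E
```

```text
('ell', [array([419.3, 150.9]), array([27.7, 85.1]), np.float64(13.2)], 'rect', [array([419.5, 150.4]), array([25.5, 67.5]), np.float64(13.8)]) ('ell', [array([418.5, 151.8]), array([30.1, 85.9]), np.float64(13.7)], 'rect', [array([418.4, 151.8]), array([27.2, 69.1]), np.float64(13.7)])
from [0.4255 0.1385 0.1582] psi 1.8145 to [0.4188, 0.15, 0.04] psi 1.8204 rows 3 tilt [0.0496 0.0506] total tool [ 0.0084 -0.0108  0.1182] t 24.8
{"dx":0.003,"dy":-0.004,"dz":0.039,"yaw":-0.002},{"dx":0.003,"dy":-0.004,"dz":0.039,"yaw":-0.002},{"dx":0.003,"dy":-0.004,"dz":0.039,"yaw":-0.002},
```

{"fn": "play_rows", "kwargs": {"targets": [{"dx":0.004,"dy":-0.005,"dz":0.035,"yaw":0,"jaw":0},{"dx":0.004,"dy":-0.005,"dz":0.035,"yaw":0,"jaw":0},{"dx":0.003,"dy":-0.003,"dz":0.03,"yaw":0,"jaw":0},{"dx":0,"dy":0,"dz":0,"yaw":0,"jaw":0},{"dx":0,"dy":0,"dz":0,"yaw":0,"jaw":0}]}}

```text
clock: 25.3
tool_pos: [0.4225, 0.1467, 0.0571]
eef_rot: [0.623, 0.781, 0.038, 0.008]
contact_force: [-0.0, 0.5, 0.4]
opening: 0.999
```

```bash
python3 - <<'E'
from meas import *
from plant import r
s,d=shot(r,'w24');print(s['q'].round(3))
plan(s,[.4187,.150,.007],1.815,3)
E
```

```text
[ 0.009  0.918 -0.718  2.273  1.566  0.532 -1.774]
from [0.4225 0.1467 0.0571] psi 1.7971 to [0.4187, 0.15, 0.007] psi 1.815 rows 3 tilt [0.0591 0.049 ] total tool [ 0.0024 -0.0063  0.0499] t 25.3
{"dx":0.001,"dy":-0.002,"dz":0.017,"yaw":-0.006},{"dx":0.001,"dy":-0.002,"dz":0.017,"yaw":-0.006},{"dx":0.001,"dy":-0.002,"dz":0.017,"yaw":-0.006},
```

View pics/w24.png

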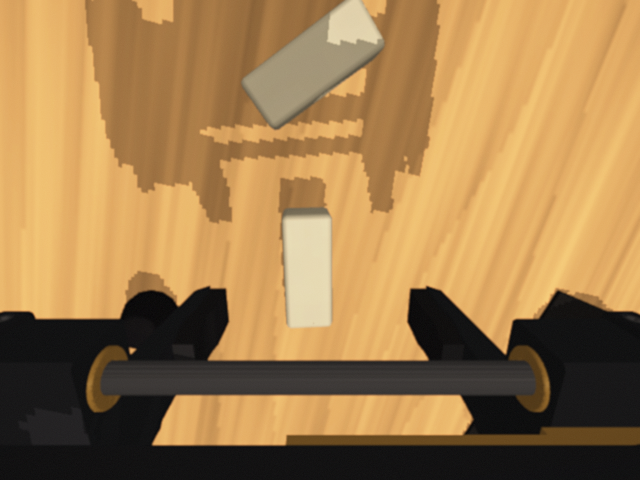

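{"fn": "play_rows", "kwargs": {"targets": [{"dx":0.002,"dy":-0.004,"dz":0.018,"yaw":-0.02,"jaw":0.3},{"dx":0.001,"dy":-0.003,"dz":0.018,"yaw":0,"jaw":0.3},{"dx":0,"dy":0,"dz":0.012,"yaw":0,"jaw":0.3},{"dx":0,"dy":0,"dz":0,"yaw":0,"jaw":0.3},{"dx":0,"dy":0,"dz":0,"yaw":0,"jaw":0.3}]}}

```text
clock: 25.85
tool_pos: [0.4252, 0.1485, 0.0153]
eef_rot: [0.619, 0.784, 0.043, 0.013]
contact_force: [0.1, -0.2, 0.9]
opening: 0.7
```

```bash
python3 - <<'E'
from meas import *
from plant import r
s,d=shot(r,'w25');print(s['q'].round(3),s['contact_force'])
plan(s,[.4187,.150,.007],1.815,3)
E
```

```text
[ 0.007  1.026 -0.726  2.282  1.774  0.599 -1.944] [ 0.10749031 -0.19301271  0.85520445]
from [0.4252 0.1485 0.0153] psi 1.8076 to [0.4187, 0.15, 0.007] psi 1.815 rows 3 tilt [0.0743 0.0508] total tool [ 0.0027 -0.0067  0.0078] t 25.85
{"dx":0.001,"dy":-0.002,"dz":0.003,"yaw":-0.002},{"dx":0.001,"dy":-0.002,"dz":0.003,"yaw":-0.002},{"dx":0.001,"dy":-0.002,"dz":0.003,"yaw":-0.002},
```

View pics/w25.png

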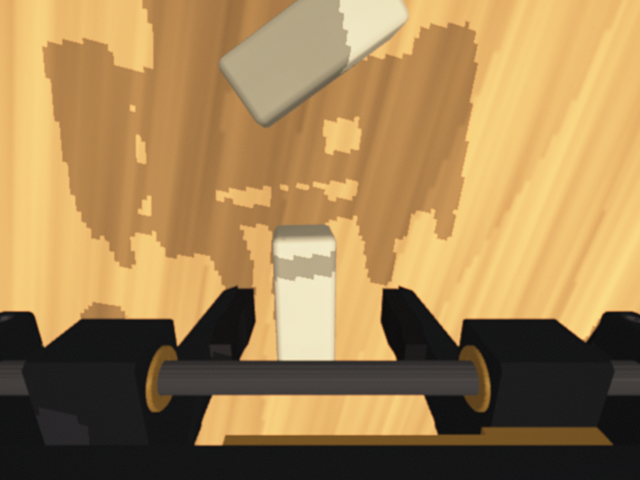

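{"fn": "play_rows", "kwargs": {"targets": [{"dx":0.003,"dy":-0.008,"dz":0.002,"yaw":0,"jaw":0.3},{"dx":0.001,"dy":-0.003,"dz":0.003,"yaw":0,"jaw":0.3},{"dx":0,"dy":0,"dz":0.002,"yaw":0,"jaw":0.5},{"dx":0,"dy":0,"dz":0,"yaw":0,"jaw":0.85},{"dx":0,"dy":0,"dz":0,"yaw":0,"jaw":0.85}]}}

```text
clock: 26.4
tool_pos: [0.4172, 0.15, 0.0109]
eef_rot: [0.619, 0.784, 0.045, 0.016]
contact_force: [0.3, -0.0, -0.2]
opening: 0.451
```

{"fn": "play_rows", "kwargs": {"targets": [{"dx":0,"dy":0,"dz":0,"yaw":0,"jaw":0.85},{"dx":0,"dy":0,"dz":0,"yaw":0,"jaw":0.85},{"dx":0,"dy":0,"dz":0,"yaw":0,"jaw":0.85},{"dx":0,"dy":0,"dz":0,"yaw":0,"jaw":0.85},{"dx":0,"dy":0,"dz":-0.01,"yaw":0,"jaw":0.85}]}}

```text
clock: 26.9
tool_pos: [0.4165, 0.1491, 0.0206]
eef_rot: [0.62, 0.783, 0.045, 0.016]
contact_force: [0.1, -0.5, -1.7]
opening: 0.319
```

```bash
python3 - <<'E'
from meas import *
from plant import r
s,d=shot(r,'w26');print(s['q'].round(3),s['contact_force'])
plan(s,[.6,-.01,.13],np.radians(-10.6))
E
```

```text
[ 0.003  1.02  -0.744  2.311  1.798  0.62  -1.995] [ 0.14351445 -0.51170022 -1.74115716]
from [0.4165 0.1491 0.0206] psi 1.8048 to [0.6, -0.01, 0.13] psi 2.9566 rows 9 tilt [0.0808 0.0502] total tool [-0.194   0.1515 -0.1021] t 26.9
{"dx":-0.022,"dy":0.017,"dz":-0.011,"yaw":-0.128},{"dx":-0.024,"dy":0.014,"dz":-0.011,"yaw":-0.128},{"dx":-0.025,"dy":0.011,"dz":-0.011,"yaw":-0.128},{"dx":-0.026,"dy":0.008,"dz":-0.011,"yaw":-0.128},{"dx":-0.027,"dy":0.004,"dz":-0.011,"yaw":-0.128}
{"dx":-0.027,"dy":0.001,"dz":-0.011,"yaw":-0.128},{"dx":-0.027,"dy":-0.003,"dz":-0.011,"yaw":-0.128},{"dx":-0.027,"dy":-0.006,"dz":-0.011,"yaw":-0.128},{"dx":-0.026,"dy":-0.010,"dz":-0.011,"yaw":-0.128},
```

View pics/w26.png

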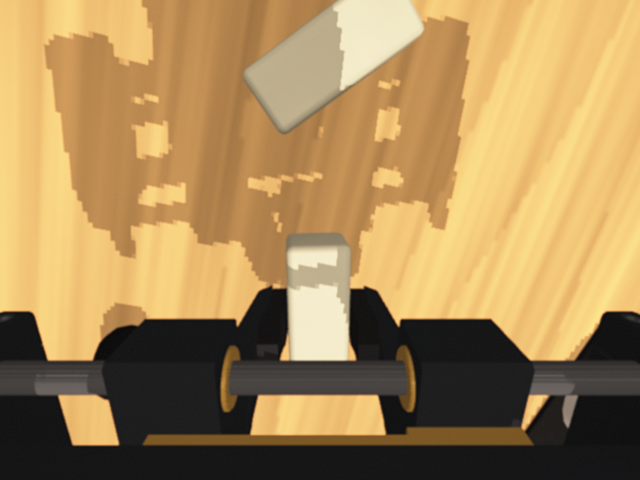

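{"fn": "play_rows", "kwargs": {"targets": [{"dx":-0.008,"dy":0.005,"dz":-0.03,"yaw":-0.1,"jaw":0.85},{"dx":-0.024,"dy":0.014,"dz":-0.03,"yaw":-0.128,"jaw":0.85},{"dx":-0.025,"dy":0.011,"dz":-0.02,"yaw":-0.128,"jaw":0.85},{"dx":-0.026,"dy":0.008,"dz":-0.015,"yaw":-0.128,"jaw":0.85},{"dx":-0.027,"dy":0.004,"dz":-0.005,"yaw":-0.128,"jaw":0.85}]}}

```text
clock: 27.45
tool_pos: [0.4629, 0.0909, 0.095]
eef_rot: [0.438, 0.898, 0.035, 0.024]
contact_force: [0.3, 0.2, -1.1]
opening: 0.321
```

```bash
python3 - <<'E'
from meas import *
from plant import r
s=r.get_state();print(s['q'].round(3),s['contact_force'])
plan(s,[.6,-.01,.13],np.radians(-10.6))
E
```

```text
[ 0.113  0.815 -0.639  2.2    1.271  0.456 -0.895] [ 0.32013665  0.19911867 -1.14749699]
from [0.4629 0.0909 0.095 ] psi 2.234 to [0.6, -0.01, 0.13] psi 2.9566 rows 6 tilt [0.0744 0.0422] total tool [-0.1643  0.0486 -0.0289] t 27.45
{"dx":-0.027,"dy":0.008,"dz":-0.005,"yaw":-0.120},{"dx":-0.028,"dy":0.005,"dz":-0.005,"yaw":-0.120},{"dx":-0.029,"dy":0.001,"dz":-0.005,"yaw":-0.120},{"dx":-0.028,"dy":-0.002,"dz":-0.005,"yaw":-0.120},{"dx":-0.028,"dy":-0.006,"dz":-0.005,"yaw":-0.120}
{"dx":-0.027,"dy":-0.009,"dz":-0.005,"yaw":-0.120},
```

{"fn": "play_rows", "kwargs": {"targets": [{"dx":-0.027,"dy":0.008,"dz":-0.005,"yaw":-0.12,"jaw":0.85},{"dx":-0.028,"dy":0.005,"dz":-0.005,"yaw":-0.12,"jaw":0.85},{"dx":-0.029,"dy":0.001,"dz":-0.005,"yaw":-0.12,"jaw":0.85},{"dx":-0.028,"dy":-0.002,"dz":-0.005,"yaw":-0.12,"jaw":0.85},{"dx":-0.024,"dy":-0.005,"dz":-0.003,"yaw":-0.1,"jaw":0.85}]}}

```text
clock: 27.95
tool_pos: [0.5614, 0.0116, 0.1233]
eef_rot: [0.18, 0.983, 0.026, 0.034]
contact_force: [0.2, 0.6, -0.5]
opening: 0.318
```

{"fn": "play_rows", "kwargs": {"targets": [{"dx":0,"dy":0,"dz":0,"yaw":0,"jaw":0.85},{"dx":0,"dy":0,"dz":0,"yaw":0,"jaw":0.85},{"dx":0,"dy":0,"dz":0,"yaw":0,"jaw":0.85},{"dx":0,"dy":0,"dz":0,"yaw":0,"jaw":0.85},{"dx":0,"dy":0,"dz":0,"yaw":0,"jaw":0.85}]}}

```text
clock: 28.45
tool_pos: [0.5607, 0.0102, 0.1238]
eef_rot: [0.181, 0.983, 0.026, 0.034]
contact_force: [0.1, 0.7, -2.1]
opening: 0.321
```

```bash
python3 - <<'E'
from meas import *
from plant import r
s,d=shot(r,'w27');print(s['q'].round(3),s['contact_force'])
plan(s,[.603,-.01,.1],np.radians(-10.6))
E
```

```text
[ 0.412  0.892 -0.872  1.916  1.019  0.745  0.163] [ 0.06761093  0.66828535 -2.0855214 ]
from [0.5607 0.0102 0.1238] psi 2.7751 to [0.603, -0.01, 0.1] psi 2.9566 rows 2 tilt [0.0758 0.039 ] total tool [-0.0453 -0.0054  0.0262] t 28.45
{"dx":-0.023,"dy":-0.003,"dz":0.013,"yaw":-0.091},{"dx":-0.022,"dy":-0.005,"dz":0.013,"yaw":-0.091},
```

View pics/w27.png

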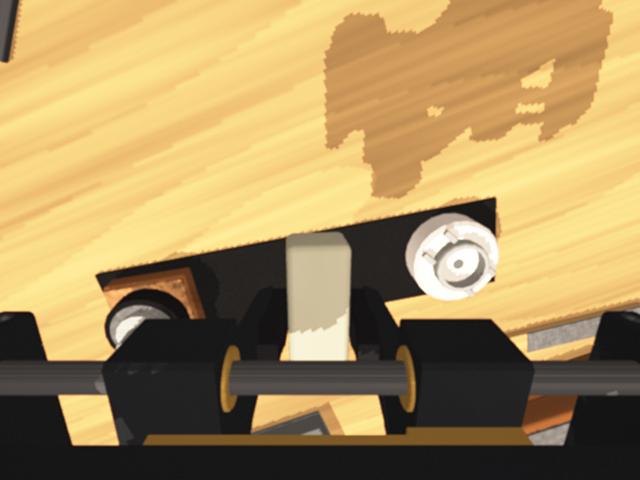

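```bash
python3 - <<'E'
from meas import *
from plant import r
s,d=pickle.load(open('w27.pkl','rb'))
C=cloud(d,s);M=R.from_quat(s['eef_rot']).as_matrix()
vv,uu=np.mgrid[265:355,296:342];q=(C[vv,uu].reshape(-1,3)-s['tool_pos'])
k=abs(q[:,2]-.016)<.012
for Q,n in((q,'world'),(q@M,'tool')):
    print(n,np.linalg.lstsq(np.c_[Q[k,:2],np.ones(k.sum())],Q[k,2],rcond=None)[0],k.sum())
T=(C-s['tool_pos'])@M
for v in range(228,262,3): print(v,T[v,320].round(4),end=' ')
print(); 
for u in range(278,360,4): print(u,T[320,u].round(4)[[1,2]],end=' ')
h=plane(d,[459,264],.029,s);print('block hole',h)
plan(r.get_state(),[.603,-.01,.06],np.radians(-10.6))
E
```

```text
world [ 0.07189107 -0.05510838  0.01454523] 4121
tool [ 0.02992749  0.0888209  -0.01454953] 4121
228 [0.0046 0.0035 0.1236] 231 [0.0028 0.0035 0.1208] 234 [0.0349 0.0027 0.0048] 237 [0.0348 0.0027 0.0004] 240 [ 0.035   0.0027 -0.0047] 243 [ 0.0347  0.0027 -0.0083] 246 [ 0.0347  0.0026 -0.0121] 249 [ 0.0337  0.0026 -0.0131] 252 [ 0.032   0.0026 -0.0121] 255 [ 0.0311  0.0026 -0.0134] 258 [ 0.03    0.0026 -0.0141] 261 [ 0.0284  0.0026 -0.0133] 
278 [-0.0141 -0.0283] 282 [-0.0133 -0.0218] 286 [-0.0126 -0.013 ] 290 [-0.0106 -0.0154] 294 [-0.0089 -0.0148] 298 [-0.007  -0.0159] 302 [-0.0054 -0.0142] 306 [-0.0036 -0.0147] 310 [-0.0018 -0.0146] 314 [ 0.     -0.0148] 318 [ 0.0018 -0.0147] 322 [ 0.0036 -0.0133] 326 [ 0.0053 -0.0148] 330 [ 0.0071 -0.0137] 334 [ 0.0089 -0.0142] 338 [ 0.0107 -0.0138] 342 [ 0.0125 -0.0138] 346 [ 0.0144 -0.0131] 350 [ 0.0157 -0.0173] 354 [ 0.0167 -0.0236] 358 [ 0.0176 -0.0286] block hole [[0.62746353 0.11389184 0.029     ]]
from [0.5607 0.0104 0.1239] psi 2.7754 to [0.603, -0.01, 0.06] psi 2.9566 rows 2 tilt [0.0759 0.0392] total tool [-0.0431 -0.0081  0.0661] t 28.5
{"dx":-0.022,"dy":-0.004,"dz":0.033,"yaw":-0.091},{"dx":-0.021,"dy":-0.006,"dz":0.033,"yaw":-0.091},
```

{"fn": "play_rows", "kwargs": {"targets": [{"dx":-0.018,"dy":-0.003,"dz":0.02,"yaw":-0.08,"jaw":0.85},{"dx":-0.018,"dy":-0.005,"dz":0.02,"yaw":-0.08,"jaw":0.85},{"dx":-0.006,"dy":-0.002,"dz":0.012,"yaw":-0.03,"jaw":0.85},{"dx":0,"dy":0,"dz":0,"yaw":0,"jaw":0.85},{"dx":0,"dy":0,"dz":0,"yaw":0,"jaw":0.85}]}}

```text
clock: 29.0
tool_pos: [0.6018, -0.0072, 0.0733]
eef_rot: [0.081, 0.996, 0.023, 0.036]
contact_force: [-0.6, 0.1, -1.2]
opening: 0.325
```

```bash
python3 - <<'E'
from meas import *
from plant import r
s,d=shot(r,'w28');print(s['q'].round(3),s['contact_force'])
plan(s,[.6036,-.0105,.03],np.radians(-10.6))
E
```

```text
[ 0.423  1.017 -0.866  1.812  1.099  0.775  0.393] [-0.60686491  0.0562122  -1.1922031 ]
from [ 0.6018 -0.0072  0.0733] psi 2.9776 to [0.6036, -0.0105, 0.03] psi 2.9566 rows 1 tilt [0.0757 0.0394] total tool [ 0.0006 -0.0052  0.0432] t 29.0
{"dx":0.001,"dy":-0.005,"dz":0.043,"yaw":0.021},
```

View pics/w28.png

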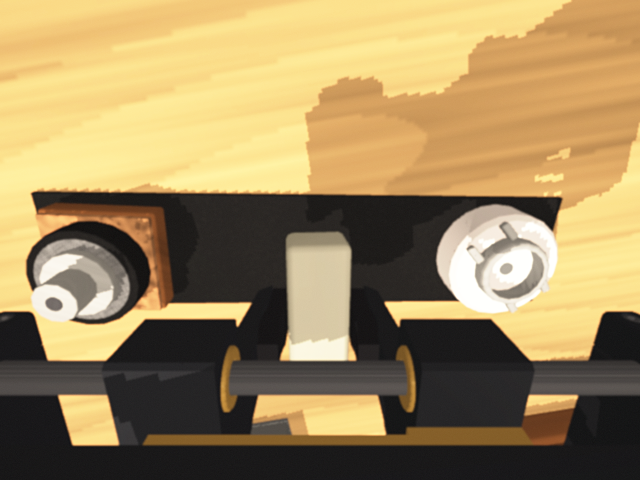

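{"fn": "play_rows", "kwargs": {"targets": [{"dx":0.001,"dy":-0.006,"dz":0.014,"yaw":0.02,"jaw":0.85},{"dx":0,"dy":-0.002,"dz":0.014,"yaw":0.005,"jaw":0.85},{"dx":0,"dy":0,"dz":0.012,"yaw":0,"jaw":0.85},{"dx":0,"dy":0,"dz":0,"yaw":0,"jaw":0.85},{"dx":0,"dy":0,"dz":0,"yaw":0,"jaw":0.85}]}}

```text
clock: 29.55
tool_pos: [0.6027, -0.0107, 0.0344]
eef_rot: [0.092, 0.995, 0.024, 0.038]
contact_force: [0.0, 0.0, -1.0]
opening: 0.323
```

```bash
python3 - <<'E'
from meas import *
from plant import r
s=r.get_state();print(s['q'].round(3),s['contact_force'])
plan(s,[.6036,-.0105,.018],np.radians(-10.6))
E
```

```text
[ 0.405  1.068 -0.813  1.82   1.177  0.717  0.317] [ 0.01822245  0.04829633 -1.02762581]
from [ 0.6027 -0.0107  0.0344] psi 2.9548 to [0.6036, -0.0105, 0.018] psi 2.9566 rows 1 tilt [0.0791 0.0407] total tool [ 0.0003 -0.0006  0.0164] t 29.55
{"dx":0.000,"dy":-0.001,"dz":0.016,"yaw":-0.002},
```

{"fn": "play_rows", "kwargs": {"targets": [{"dx":0,"dy":-0.001,"dz":0.008,"yaw":0,"jaw":0.85},{"dx":0,"dy":0,"dz":0.006,"yaw":0,"jaw":0.85},{"dx":0,"dy":0,"dz":0.002,"yaw":0,"jaw":0.85},{"dx":0,"dy":0,"dz":0,"yaw":0,"jaw":0.85},{"dx":0,"dy":0,"dz":0,"yaw":0,"jaw":0.85}], "squeeze": 8}}

```text
clock: 30.05
tool_pos: [0.6049, -0.0102, 0.0183]
eef_rot: [0.092, 0.995, 0.024, 0.039]
contact_force: [-0.1, -0.5, -0.4]
opening: 0.327
```

```bash
python3 - <<'E'
from meas import *
from plant import r
s=r.get_state();print(s['q'].round(3),s['contact_force'],s['moment'])
plan(s,[.6036,-.0105,.015],np.radians(-10.6))
E
```

```text
[ 0.396  1.092 -0.795  1.816  1.209  0.698  0.295] [-0.13470968 -0.5124098  -0.39130282] [-0.04310204 -0.00686212  0.03977843]
from [ 0.6049 -0.0102  0.0183] psi 2.9552 to [0.6036, -0.0105, 0.015] psi 2.9566 rows 1 tilt [0.0813 0.0415] total tool [ 0.0015 -0.0007  0.0032] t 30.05
{"dx":0.001,"dy":-0.001,"dz":0.003,"yaw":-0.001},
```

{"fn": "play_rows", "kwargs": {"targets": [{"dx":0.001,"dy":-0.001,"dz":0.002,"yaw":0,"jaw":0.85},{"dx":0,"dy":0,"dz":0.002,"yaw":0,"jaw":0.85},{"dx":0,"dy":0,"dz":0.002,"yaw":0,"jaw":0.85},{"dx":0,"dy":0,"dz":0,"yaw":0,"jaw":0.85},{"dx":0,"dy":0,"dz":0,"yaw":0,"jaw":0.85}]}}

```text
clock: 30.55
tool_pos: [0.6052, -0.0106, 0.0144]
eef_rot: [0.092, 0.995, 0.024, 0.04]
contact_force: [0.2, -0.6, -1.4]
opening: 0.325
```

```bash
python3 - <<'E'
from meas import *
from plant import r
s=r.get_state();print(s['contact_force'],s['moment'])
plan(s,[.6036,-.0105,.015],np.radians(-10.6))
s,d=shot(r,'w29')
C=cloud(d,s);vv,uu=np.mgrid[265:355,296:342];q=(C[vv,uu].reshape(-1,3)-s['tool_pos'])
k=abs(q[:,2]-.016)<.012
print(np.linalg.lstsq(np.c_[q[k,:2],np.ones(k.sum())],q[k,2],rcond=None)[0],k.sum())
E
```

```text
[ 0.19309672 -0.628233   -1.41493959] [-0.01749339 -0.05894726 -0.03395698]
from [ 0.6052 -0.0106  0.0144] psi 2.9554 to [0.6036, -0.0105, 0.015] psi 2.9566 rows 1 tilt [0.0845 0.0412] total tool [ 0.0015 -0.0002 -0.0007] t 30.55
{"dx":0.002,"dy":-0.000,"dz":-0.001,"yaw":-0.001},[0.00085558 0.00513005 0.01543886] 4127
```

The bar is flat on the strip now (slope under 0.01). Release.

{"fn": "play_rows", "kwargs": {"targets": [{"dx":0,"dy":0,"dz":0,"yaw":0,"jaw":0.64},{"dx":0,"dy":0,"dz":0,"yaw":0,"jaw":0.6},{"dx":0,"dy":0,"dz":0,"yaw":0,"jaw":0.5},{"dx":0,"dy":0,"dz":0,"yaw":0,"jaw":0.4},{"dx":0,"dy":0,"dz":0,"yaw":0,"jaw":0.4}]}}

```text
clock: 31.1
tool_pos: [0.6051, -0.0104, 0.014]
eef_rot: [0.092, 0.995, 0.025, 0.04]
contact_force: [0.3, 0.1, -1.0]
opening: 0.594
```

{"fn": "play_rows", "kwargs": {"targets": [{"dx":0,"dy":0,"dz":-0.015,"yaw":0,"jaw":0.4},{"dx":0,"dy":0,"dz":-0.04,"yaw":0,"jaw":0.4},{"dx":0,"dy":0,"dz":-0.045,"yaw":0,"jaw":0.3},{"dx":0,"dy":0,"dz":-0.045,"yaw":0,"jaw":0.2},{"dx":0,"dy":0,"dz":0,"yaw":0,"jaw":0}]}}

```text
clock: 31.6
tool_pos: [0.5916, -0.0152, 0.166]
eef_rot: [0.09, 0.995, 0.025, 0.039]
contact_force: [1.2, -0.1, -0.2]
opening: 0.85
```

```bash
python3 - <<'E'
from meas import *
from plant import r
s,d=shot(r,'w30');print(s['q'].round(3))
plan(s,[.507,-.318,.15],np.radians(-10.6)+np.pi)
E
```

```text
[ 0.496  0.885 -0.97   1.798  0.933  0.88   0.502]
from [ 0.5916 -0.0152  0.166 ] psi 2.9581 to [0.507, -0.318, 0.15] psi 2.9566 rows 7 tilt [0.0824 0.0431] total tool [ 0.029  -0.3135 -0.0041] t 31.6
{"dx":0.004,"dy":-0.045,"dz":-0.001,"yaw":0.000},{"dx":0.004,"dy":-0.045,"dz":-0.001,"yaw":0.000},{"dx":0.004,"dy":-0.045,"dz":-0.001,"yaw":0.000},{"dx":0.004,"dy":-0.045,"dz":-0.001,"yaw":0.000},{"dx":0.004,"dy":-0.045,"dz":-0.001,"yaw":0.000}
{"dx":0.004,"dy":-0.045,"dz":-0.001,"yaw":0.000},{"dx":0.004,"dy":-0.045,"dz":-0.001,"yaw":0.000},
```

View pics/w30.png

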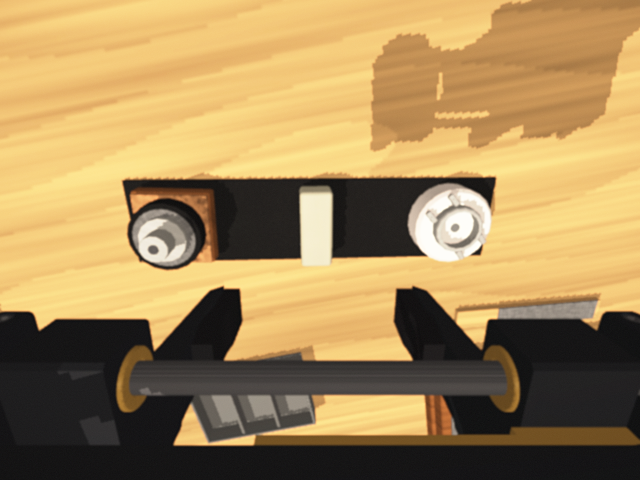

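```bash
python3 - <<'E'
from meas import *
s,d=pickle.load(open('w30.pkl','rb'))
print('bar',top(s,d,316,225,.030,.024,.04,55))
print('block hole',plane(d,[457,228],.029,s))
f=d['frame'].max(2);m=(f<70).astype(np.uint8)
for rows in ((150,200),(240,275)):
    L=[]
    for u in list(range(225,295,4))+list(range(340,400,4)):
        v=np.flatnonzero(m[rows[0]:rows[1],u])+rows[0]
        if len(v): L.append([u,v.min() if rows[0]==150 else v.max()])
    L=plane(d,L,.004,s)[:,:2]*1000;l=cv2.fitLine(L.astype(np.float32),cv2.DIST_HUBER,0,.01,.01).ravel();print(l,np.degrees(np.arctan2(l[1],l[0])))
    n=np.array([l[1],-l[0]]);print('dist along n',n@l[2:])
    print('bar',n@[603.5,-10.5])
E
```

```text
bar ('ell', [array([603.8,  -9.5]), array([30.1, 86. ]), np.float64(79.9)], 'rect', [array([603.8,  -9.6]), array([27.6, 69.3]), np.float64(79.7)])
block hole [[0.62792458 0.11528952 0.029     ]]
[ 1.8370458e-01  9.8298150e-01  5.6187817e+02 -2.2255293e+01] 79.41438
dist along n 556.40424
bar 595.1582352072
[ 1.8348415e-01  9.8302269e-01  6.3973871e+02 -2.1628675e+01] 79.42723
dist along n 632.8462
bar 595.1807769015431
```

Bar check: centre (603.8,−9.6), angle within 0.3° of square. Now the tin.

{"fn": "play_rows", "kwargs": {"targets": [{"dx":0.004,"dy":-0.045,"dz":0,"yaw":0,"jaw":0},{"dx":0.004,"dy":-0.045,"dz":0,"yaw":0,"jaw":0},{"dx":0.004,"dy":-0.045,"dz":0,"yaw":0,"jaw":0},{"dx":0.004,"dy":-0.045,"dz":0,"yaw":0,"jaw":0},{"dx":0.004,"dy":-0.045,"dz":0,"yaw":0,"jaw":0}]}}

```text
clock: 32.15
tool_pos: [0.5308, -0.2308, 0.1483]
eef_rot: [0.082, 0.996, 0.028, 0.038]
contact_force: [1.1, -1.3, 0.4]
opening: 1.004
```

```bash
python3 - <<'E'
from meas import *
from plant import r
s=r.get_state();print(s['q'].round(3))
plan(s,[.5065,-.3175,.13],np.radians(-10.6)+np.pi)
E
```

```text
[ 0.911  0.924 -1.     1.82   0.948  0.875  0.894]
from [ 0.5308 -0.2308  0.1483] psi 2.9757 to [0.5065, -0.3175, 0.13] psi 2.9566 rows 3 tilt [0.0794 0.0488] total tool [ 0.011  -0.0904  0.0121] t 32.15
{"dx":0.004,"dy":-0.030,"dz":0.004,"yaw":0.006},{"dx":0.003,"dy":-0.030,"dz":0.004,"yaw":0.006},{"dx":0.003,"dy":-0.030,"dz":0.004,"yaw":0.006},
```

{"fn": "play_rows", "kwargs": {"targets": [{"dx":0.004,"dy":-0.03,"dz":0,"yaw":0.01,"jaw":0},{"dx":0.003,"dy":-0.03,"dz":0,"yaw":0.01,"jaw":0},{"dx":0.003,"dy":-0.02,"dz":0,"yaw":0,"jaw":0},{"dx":0,"dy":0,"dz":0,"yaw":0,"jaw":0},{"dx":0,"dy":0,"dz":0,"yaw":0,"jaw":0}]}}

```text
clock: 32.65
tool_pos: [0.498, -0.3186, 0.1356]
eef_rot: [0.099, 0.994, 0.027, 0.031]
contact_force: [0.7, 0.5, -0.4]
opening: 0.999
```

```bash
python3 - <<'E'
from meas import *
from plant import r
s,d=shot(r,'w31');print(s['q'].round(3))
plan(s,[.5065,-.3175,.05],np.radians(-10.6)+np.pi)
M,p=cam(d,s);q=(np.array([.5065,-.3175,.025])-p)@M;K=d['mtx'];u=int(K[0,2]+K[0,0]*q[0]/-q[2]);v=int(K[1,2]-K[1,1]*q[1]/-q[2]);print(u,v)
print(fit(s,d,col(d,u,v,30,80),.025),top(s,d,u,v,.025,.018,.035,70))
E
```

```text
[ 1.056  0.963 -0.995  1.768  0.94   0.91   1.049]
from [ 0.498  -0.3186  0.1356] psi 2.942 to [0.5065, -0.3175, 0.05] psi 2.9566 rows 2 tilt [0.0667 0.0479] total tool [-0.0033 -0.0024  0.086 ] t 32.65
{"dx":-0.002,"dy":-0.001,"dz":0.043,"yaw":-0.007},{"dx":-0.002,"dy":-0.001,"dz":0.043,"yaw":-0.007},310 239
('ell', [array([ 506.5, -318.9]), array([43. , 43.1]), np.float64(129.8)], 'rect', [array([ 506.1, -318.9]), array([43.4, 42.9]), np.float64(77.1)]) ('ell', [array([ 505.4, -318.7]), array([43.4, 45.1]), np.float64(82.8)], 'rect', [array([ 505. , -318.6]), array([43.5, 45.3]), np.float64(77.1)])
```

View pics/w31.png

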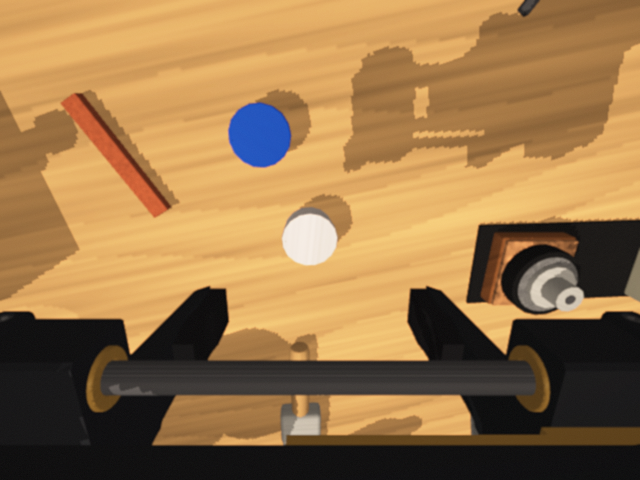

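{"fn": "play_rows", "kwargs": {"targets": [{"dx":-0.002,"dy":-0.002,"dz":0.03,"yaw":-0.01,"jaw":0},{"dx":-0.002,"dy":-0.002,"dz":0.03,"yaw":0,"jaw":0},{"dx":0,"dy":0,"dz":0.025,"yaw":0,"jaw":0},{"dx":0,"dy":0,"dz":0,"yaw":0,"jaw":0},{"dx":0,"dy":0,"dz":0,"yaw":0,"jaw":0}]}}

```text
clock: 33.2
tool_pos: [0.5123, -0.3097, 0.0512]
eef_rot: [0.086, 0.995, 0.029, 0.033]
contact_force: [0.2, 0.5, 0.5]
opening: 0.997
```

```bash
python3 - <<'E'
from meas import *
from plant import r
s,d=shot(r,'w32');print(s['q'].round(3))
plan(s,[.506,-.318,.009],np.radians(-10.6)+np.pi)
E
```

```text
[ 0.989  1.079 -0.904  1.782  1.085  0.8    0.96 ]
from [ 0.5123 -0.3097  0.0512] psi 2.9666 to [0.506, -0.318, 0.009] psi 2.9566 rows 1 tilt [0.0709 0.0516] total tool [ 0.0073 -0.0119  0.0411] t 33.2
{"dx":0.007,"dy":-0.012,"dz":0.041,"yaw":0.010},
```

View pics/w32.png

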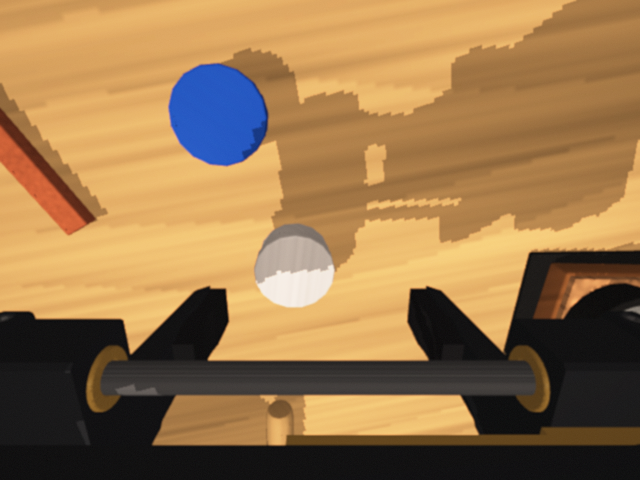

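{"fn": "play_rows", "kwargs": {"targets": [{"dx":0.006,"dy":-0.011,"dz":0,"yaw":0.01,"jaw":0},{"dx":0.002,"dy":-0.003,"dz":0.01,"yaw":0,"jaw":0},{"dx":0,"dy":-0.001,"dz":0.014,"yaw":0,"jaw":0},{"dx":0,"dy":-0.001,"dz":0.01,"yaw":0,"jaw":0},{"dx":0,"dy":0,"dz":0,"yaw":0,"jaw":0}]}}

```text
clock: 33.75
tool_pos: [0.5046, -0.3247, 0.0166]
eef_rot: [0.092, 0.995, 0.028, 0.035]
contact_force: [-0.8, -0.8, -0.8]
opening: 0.999
```

```bash
python3 - <<'E'
from meas import *
from plant import r
s,d=shot(r,'w33');print(s['q'].round(3),s['contact_force'])
plan(s,[.506,-.318,.009],np.radians(-10.6)+np.pi)
E
```

```text
[ 0.999  1.126 -0.861  1.784  1.148  0.753  0.935] [-0.79275506 -0.8099326  -0.79819873]
from [ 0.5046 -0.3247  0.0166] psi 2.9548 to [0.506, -0.318, 0.009] psi 2.9566 rows 1 tilt [0.0752 0.0483] total tool [0.0004 0.0064 0.008 ] t 33.75
{"dx":0.000,"dy":0.006,"dz":0.008,"yaw":-0.002},
```

View pics/w33.png

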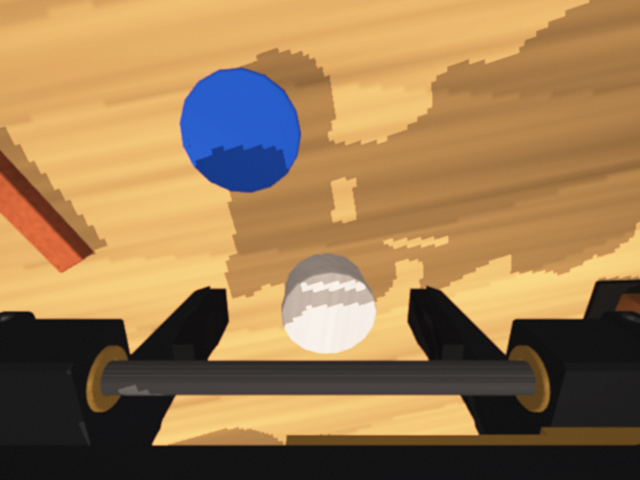

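{"fn": "play_rows", "kwargs": {"targets": [{"dx":0,"dy":0.006,"dz":0.004,"yaw":0,"jaw":0},{"dx":0,"dy":0,"dz":0.003,"yaw":0,"jaw":0},{"dx":0,"dy":0,"dz":0,"yaw":0,"jaw":0.2},{"dx":0,"dy":0,"dz":0,"yaw":0,"jaw":0.3},{"dx":0,"dy":0,"dz":0,"yaw":0,"jaw":0.65}], "squeeze": 15}}

```text
clock: 34.3
tool_pos: [0.5078, -0.3167, 0.0107]
eef_rot: [0.091, 0.995, 0.028, 0.036]
contact_force: [-0.0, 0.8, 0.4]
opening: 0.756
```

{"fn": "play_rows", "kwargs": {"targets": [{"dx":0,"dy":0,"dz":0,"yaw":0,"jaw":0.65},{"dx":0,"dy":0,"dz":0,"yaw":0,"jaw":0.65},{"dx":0,"dy":0,"dz":0,"yaw":0,"jaw":0.65},{"dx":0,"dy":0,"dz":0,"yaw":0,"jaw":0.65},{"dx":0,"dy":0,"dz":-0.01,"yaw":0,"jaw":0.65}]}}

```text
clock: 34.8
tool_pos: [0.5062, -0.3175, 0.0203]
eef_rot: [0.092, 0.995, 0.028, 0.035]
contact_force: [-0.1, 0.2, -0.2]
opening: 0.504
```

```bash
python3 - <<'E'
from meas import *
from plant import r
s,d=shot(r,'w34');print(s['q'].round(3),s['contact_force'])
plan(s,[.6775,-.024,.14],np.radians(-10.6)+np.pi)
C=cloud(d,s);vv,uu=np.mgrid[290:345,300:340];q=(C[vv,uu].reshape(-1,3)-s['tool_pos'])
k=abs(q[:,2]-.016)<.012
print(np.linalg.lstsq(np.c_[q[k,:2],np.ones(k.sum())],q[k,2],rcond=None)[0],k.sum())
E
```

```text
[ 0.99   1.118 -0.864  1.793  1.147  0.752  0.921] [-0.10685247  0.22856512 -0.23512974]
from [ 0.5062 -0.3175  0.0203] psi 2.956 to [0.6775, -0.024, 0.14] psi 2.9566 rows 9 tilt [0.0755 0.0492] total tool [-0.1218  0.3264 -0.0919] t 34.8
{"dx":-0.014,"dy":0.036,"dz":-0.010,"yaw":-0.000},{"dx":-0.014,"dy":0.036,"dz":-0.010,"yaw":-0.000},{"dx":-0.014,"dy":0.036,"dz":-0.010,"yaw":-0.000},{"dx":-0.014,"dy":0.036,"dz":-0.010,"yaw":-0.000},{"dx":-0.014,"dy":0.036,"dz":-0.010,"yaw":-0.000}
{"dx":-0.014,"dy":0.036,"dz":-0.010,"yaw":-0.000},{"dx":-0.014,"dy":0.036,"dz":-0.010,"yaw":-0.000},{"dx":-0.014,"dy":0.036,"dz":-0.010,"yaw":-0.000},{"dx":-0.014,"dy":0.036,"dz":-0.010,"yaw":-0.000},[-0.00750834 -0.00352463  0.01363912] 2190
```

View pics/w34.png

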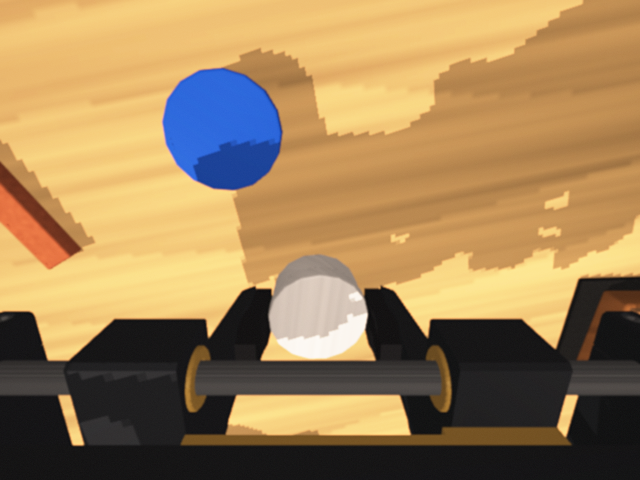

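{"fn": "play_rows", "kwargs": {"targets": [{"dx":0,"dy":0.005,"dz":-0.04,"yaw":0,"jaw":0.65},{"dx":-0.01,"dy":0.02,"dz":-0.04,"yaw":0,"jaw":0.65},{"dx":-0.015,"dy":0.038,"dz":-0.025,"yaw":0,"jaw":0.65},{"dx":-0.016,"dy":0.042,"dz":0,"yaw":0,"jaw":0.65},{"dx":-0.016,"dy":0.042,"dz":0,"yaw":0,"jaw":0.65}]}}

```text
clock: 35.35
tool_pos: [0.58, -0.1951, 0.1442]
eef_rot: [0.1, 0.994, 0.025, 0.035]
contact_force: [0.9, -0.3, -0.1]
opening: 0.498
```

```bash
python3 - <<'E'
from meas import *
from plant import r
s=r.get_state();print(s['q'].round(3),s['opening'])
plan(s,[.678,-.024,.13],np.radians(-10.6)+np.pi)
E
```

```text
[ 0.791  0.951 -0.975  1.727  0.934  0.911  0.823] 0.4982626762998404
from [ 0.58   -0.1951  0.1442] psi 2.9399 to [0.678, -0.024, 0.13] psi 2.9566 rows 5 tilt [0.0754 0.0426] total tool [-0.0607  0.186   0.0288] t 35.35
{"dx":-0.012,"dy":0.037,"dz":0.006,"yaw":-0.003},{"dx":-0.012,"dy":0.037,"dz":0.006,"yaw":-0.003},{"dx":-0.012,"dy":0.037,"dz":0.006,"yaw":-0.003},{"dx":-0.013,"dy":0.037,"dz":0.006,"yaw":-0.003},{"dx":-0.013,"dy":0.037,"dz":0.006,"yaw":-0.003}
```

{"fn": "play_rows", "kwargs": {"targets": [{"dx":-0.013,"dy":0.042,"dz":0.004,"yaw":0,"jaw":0.65},{"dx":-0.013,"dy":0.042,"dz":0.004,"yaw":0,"jaw":0.65},{"dx":-0.013,"dy":0.042,"dz":0.004,"yaw":0,"jaw":0.65},{"dx":-0.013,"dy":0.035,"dz":0.004,"yaw":0,"jaw":0.65},{"dx":0,"dy":0,"dz":0,"yaw":0,"jaw":0.65}]}}

```text
clock: 35.85
tool_pos: [0.67, -0.0317, 0.1475]
eef_rot: [0.095, 0.994, 0.029, 0.04]
contact_force: [-0.3, -0.0, -0.5]
opening: 0.495
```

```bash
python3 - <<'E'
from meas import *
from plant import r
s,d=shot(r,'w35');print(s['q'].round(3),s['opening'])
plan(s,[.678,-.024,.05],np.radians(-10.6)+np.pi)
E
```

```text
[ 0.467  0.99  -0.953  1.564  0.914  0.973  0.642] 0.49537435629200494
from [ 0.67   -0.0317  0.1475] psi 2.9483 to [0.678, -0.024, 0.05] psi 2.9566 rows 3 tilt [0.0852 0.0495] total tool [0.0009 0.0027 0.0981] t 35.85
{"dx":0.000,"dy":0.001,"dz":0.033,"yaw":-0.003},{"dx":0.000,"dy":0.001,"dz":0.033,"yaw":-0.003},{"dx":0.000,"dy":0.001,"dz":0.033,"yaw":-0.003},
```

View pics/w35.png

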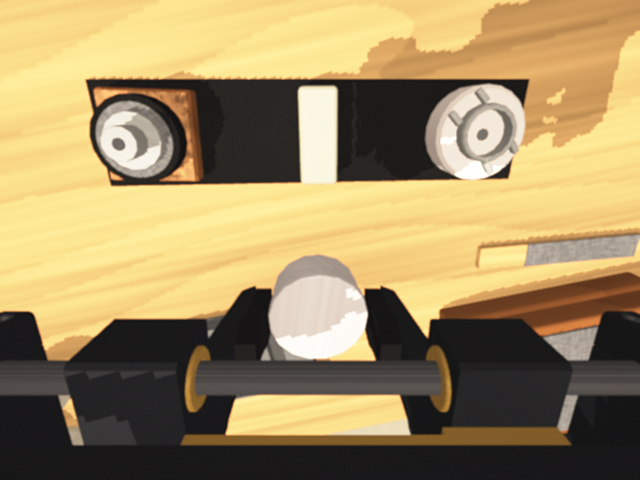

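{"fn": "play_rows", "kwargs": {"targets": [{"dx":0,"dy":0,"dz":0.035,"yaw":0,"jaw":0.65},{"dx":0,"dy":0,"dz":0.035,"yaw":-0.005,"jaw":0.65},{"dx":0,"dy":0,"dz":0.025,"yaw":0,"jaw":0.65},{"dx":0,"dy":0,"dz":0,"yaw":0,"jaw":0.65},{"dx":0,"dy":0,"dz":0,"yaw":0,"jaw":0.65}]}}

```text
clock: 36.4
tool_pos: [0.6765, -0.0387, 0.0521]
eef_rot: [0.097, 0.994, 0.024, 0.041]
contact_force: [-0.4, 0.1, -0.3]
opening: 0.501
```

```bash
python3 - <<'E'
from meas import *
from plant import r
s=r.get_state();print(s['q'].round(3),s['opening'])
plan(s,[.678,-.024,.014],np.radians(-10.6)+np.pi)
E
```

```text
[ 0.433  1.11  -0.862  1.582  1.041  0.855  0.565] 0.5006047244181773
from [ 0.6765 -0.0387  0.0521] psi 2.9454 to [0.678, -0.024, 0.014] psi 2.9566 rows 1 tilt [0.0852 0.0394] total tool [0.0043 0.0126 0.0387] t 36.4
{"dx":0.004,"dy":0.013,"dz":0.039,"yaw":-0.011},
```

{"fn": "play_rows", "kwargs": {"targets": [{"dx":0.004,"dy":0.01,"dz":0.01,"yaw":-0.01,"jaw":0.65},{"dx":0.001,"dy":0.003,"dz":0.01,"yaw":0,"jaw":0.65},{"dx":0,"dy":0,"dz":0.006,"yaw":0,"jaw":0.65},{"dx":0,"dy":0,"dz":0,"yaw":0,"jaw":0.65},{"dx":0,"dy":0,"dz":0,"yaw":0,"jaw":0.65}]}}

```text
clock: 36.9
tool_pos: [0.6779, -0.0239, 0.029]
eef_rot: [0.092, 0.995, 0.024, 0.043]
contact_force: [0.0, 0.6, -0.4]
opening: 0.501
```

```bash
python3 - <<'E'
from meas import *
from plant import r
s,d=shot(r,'w36');print(s['q'].round(3),s['opening'])
plan(s,[.678,-.024,.0115],np.radians(-10.6)+np.pi)
E
```

```text
[ 0.401  1.137 -0.838  1.589  1.081  0.819  0.523] 0.5010552268956815
from [ 0.6779 -0.0239  0.029 ] psi 2.9544 to [0.678, -0.024, 0.0115] psi 2.9566 rows 1 tilt [0.0906 0.0393] total tool [ 0.0013 -0.0011  0.0174] t 36.9
{"dx":0.001,"dy":-0.001,"dz":0.017,"yaw":-0.002},
```

View pics/w36.png

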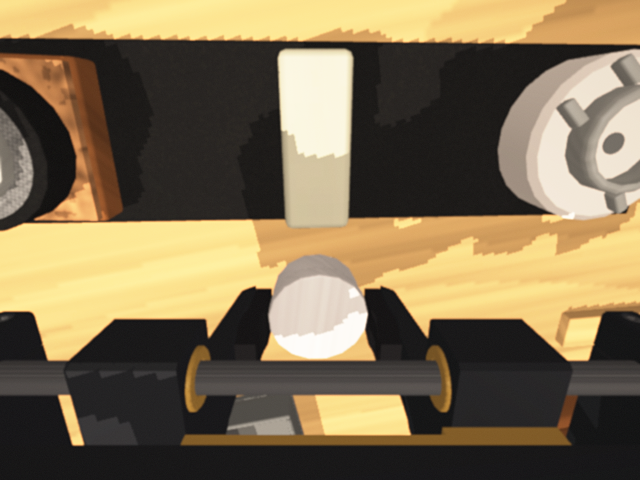

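{"fn": "play_rows", "kwargs": {"targets": [{"dx":0.001,"dy":-0.002,"dz":0.008,"yaw":0,"jaw":0.65},{"dx":0,"dy":0,"dz":0.006,"yaw":0,"jaw":0.65},{"dx":0,"dy":0,"dz":0.002,"yaw":0,"jaw":0.65},{"dx":0,"dy":0,"dz":0,"yaw":0,"jaw":0.65},{"dx":0,"dy":0,"dz":0,"yaw":0,"jaw":0.65}]}}

```text
clock: 37.45
tool_pos: [0.6783, -0.0258, 0.0117]
eef_rot: [0.093, 0.994, 0.024, 0.044]
contact_force: [0.2, 0.1, -0.9]
opening: 0.503
```

```bash
python3 - <<'E'
from meas import *
from plant import r
s=r.get_state();print(s['contact_force'],s['opening'])
plan(s,[.678,-.024,.0108],np.radians(-10.6)+np.pi)
E
```

```text
[ 0.21695147  0.12319591 -0.91644834] 0.5034104138408592
from [ 0.6783 -0.0258  0.0117] psi 2.9535 to [0.678, -0.024, 0.0108] psi 2.9566 rows 1 tilt [0.091  0.0389] total tool [0.0007 0.0017 0.0009] t 37.45
{"dx":0.001,"dy":0.002,"dz":0.001,"yaw":-0.003},
```

{"fn": "play_rows", "kwargs": {"targets": [{"dx":0,"dy":0.002,"dz":0.0,"yaw":0,"jaw":0.65},{"dx":0,"dy":0,"dz":0.002,"yaw":0,"jaw":0.65},{"dx":0,"dy":0,"dz":0,"yaw":0,"jaw":0.65},{"dx":0,"dy":0,"dz":0,"yaw":0,"jaw":0.46},{"dx":0,"dy":0,"dz":0,"yaw":0,"jaw":0.4}]}}

```text
clock: 37.95
tool_pos: [0.68, -0.0229, 0.0116]
eef_rot: [0.093, 0.994, 0.024, 0.045]
contact_force: [0.4, -0.3, -0.2]
opening: 0.593
```

{"fn": "play_rows", "kwargs": {"targets": [{"dx":0,"dy":0,"dz":0,"yaw":0,"jaw":0.3},{"dx":0,"dy":0,"dz":0,"yaw":0,"jaw":0.2},{"dx":0,"dy":0,"dz":-0.01,"yaw":0,"jaw":0.2},{"dx":0,"dy":0,"dz":-0.04,"yaw":0,"jaw":0.1},{"dx":0,"dy":0,"dz":-0.045,"yaw":0,"jaw":0}]}}

```text
clock: 38.45
tool_pos: [0.667, -0.0274, 0.1026]
eef_rot: [0.092, 0.995, 0.023, 0.039]
contact_force: [1.4, -0.4, 0.3]
opening: 0.958
```

{"fn": "play_rows", "kwargs": {"targets": [{"dx":0,"dy":0,"dz":-0.045,"yaw":0,"jaw":0},{"dx":0.03,"dy":0,"dz":-0.04,"yaw":0,"jaw":0},{"dx":0.04,"dy":0,"dz":0,"yaw":0,"jaw":0},{"dx":0.04,"dy":0,"dz":0,"yaw":0,"jaw":0},{"dx":0.02,"dy":0,"dz":0,"yaw":0,"jaw":0}]}}

```text
clock: 38.95
tool_pos: [0.5353, -0.0042, 0.1893]
eef_rot: [0.094, 0.994, 0.025, 0.048]
contact_force: [-0.1, -0.2, 0.1]
opening: 1.0
```

```bash
python3 - <<'E'
from meas import *
from plant import r
s,d=shot(r,'w37');print(s['clock'],s['tool_pos'],s['q'].round(2))
for n in('side','top'):
    d=r.snapshot(n);pickle.dump(d,open(f'{n}9.pkl','wb'));cv2.imwrite(f'pics/{n}9.png',d['frame'][...,::-1])
E
```

```text
38.95 [ 0.53529102 -0.00416874  0.18932235] [ 0.51  0.78 -0.98  1.96  0.94  0.8   0.4 ]
```

View pics/w37.png

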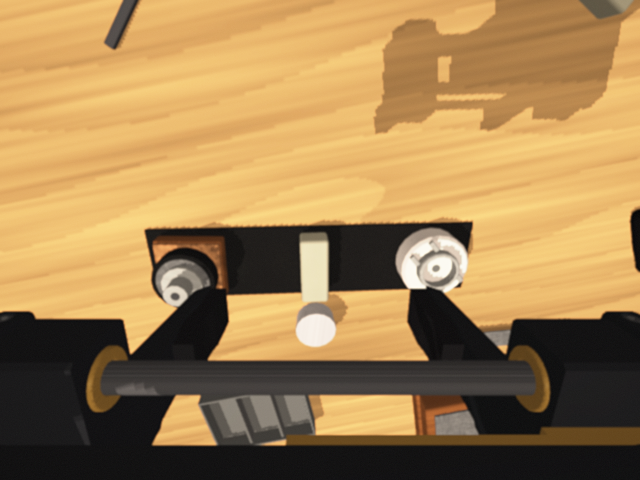

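View pics/side9.png

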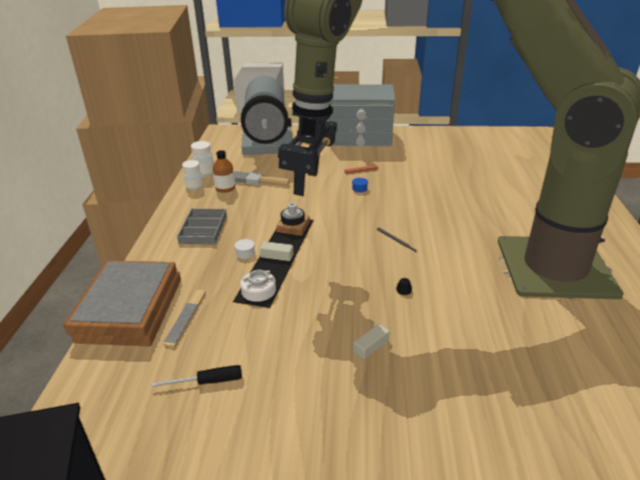

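View pics/top9.png

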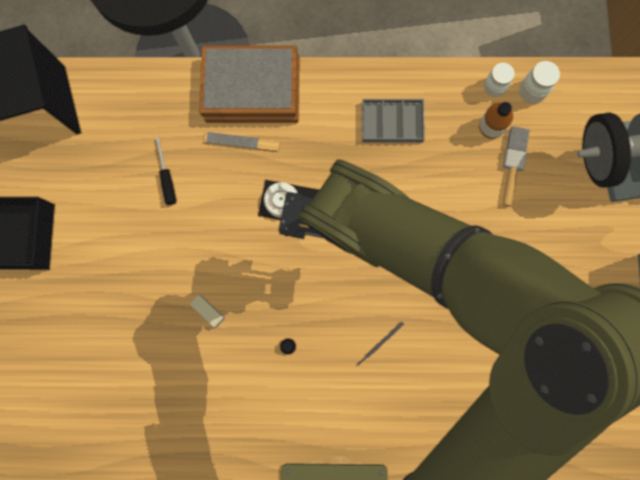

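Everything looks in place, but the arm hides the top view. I'll move clear and measure finally.

{"fn": "play_rows", "kwargs": {"targets": [{"dx":0,"dy":-0.045,"dz":0,"yaw":0,"jaw":0},{"dx":0,"dy":-0.045,"dz":0,"yaw":0,"jaw":0},{"dx":0,"dy":-0.045,"dz":0,"yaw":0,"jaw":0},{"dx":0,"dy":-0.045,"dz":0,"yaw":0,"jaw":0},{"dx":0,"dy":-0.045,"dz":0,"yaw":0,"jaw":0}]}}

```text
clock: 39.6
tool_pos: [0.5075, -0.2256, 0.1785]
eef_rot: [0.089, 0.994, 0.029, 0.056]
contact_force: [1.5, 0.2, -0.7]
opening: 1.004
```

{"fn": "play_rows", "kwargs": {"targets": [{"dx":0,"dy":-0.045,"dz":0,"yaw":0,"jaw":0},{"dx":0,"dy":-0.045,"dz":0,"yaw":0,"jaw":0},{"dx":0,"dy":-0.02,"dz":0,"yaw":0,"jaw":0},{"dx":0,"dy":0,"dz":0,"yaw":0,"jaw":0},{"dx":0,"dy":0,"dz":0,"yaw":0,"jaw":0}]}}

```text
clock: 40.1
tool_pos: [0.4889, -0.3518, 0.1692]
eef_rot: [0.1, 0.993, 0.028, 0.058]
contact_force: [-0.0, 0.0, -0.2]
opening: 1.003
```

```bash
python3 - <<'E'
from meas import *
from plant import r
d=r.snapshot('top');pickle.dump(d,open('top10.pkl','wb'));cv2.imwrite('pics/top10.png',cv2.resize(d['frame'][140:280,220:460,::-1],None,fx=3,fy=3,interpolation=2))
C=cloud(d)
m=(C[...,2]>.012).astype(np.uint8);w=np.zeros_like(m);w[150:260,240:450]=1
n,l,st,ce=cv2.connectedComponentsWithStats(m*w)
for i in range(1,n):
    if st[i,4]>50:
        zt=np.percentile(C[l==i][:,2],70);print(st[i],zt.round(4),fit(None,d,(l==i).astype(np.uint8),zt))
E
```

```text
[336 164  22  22 373] 0.0262 ('ell', [array([677. , -22.1]), array([43.1, 44.5]), np.float64(88.6)], 'rect', [array([677.6, -22.5]), array([44.6, 43.3]), np.float64(0.1)])
[264 183  34  34 932] 0.0315 ('ell', [array([623.7, 111.9]), array([68.1, 70.7]), np.float64(115.1)], 'rect', [array([623.4, 112.2]), array([69.2, 67.5]), np.float64(0.9)])
[331 192  19  36 483] 0.0311 ('ell', [array([602.7,  -9.6]), array([29.7, 88.6]), np.float64(80.0)], 'rect', [array([602.4,  -9.6]), array([28.2, 72.6]), np.float64(80.0)])
[ 382  203   38   38 1050] 0.0445 ('ell', [array([ 575.4, -129.8]), array([73.2, 75.8]), np.float64(75.1)], 'rect', [array([ 576.1, -129.9]), array([64.7, 68.2]), np.float64(77.4)])
```

View pics/top10.png

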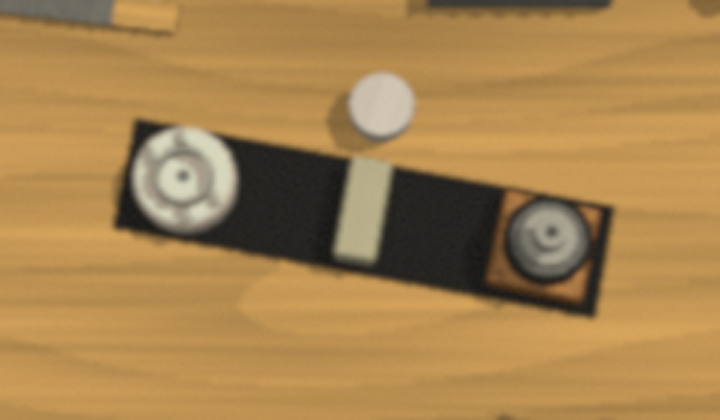

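```bash
python3 - <<'E'
from plant import r
print(r.finish_job(), r.get_state()['clock'])
E
```

```text
the job is handed in; nothing more can be done
the job is handed in; nothing more can be done
```

The bench is laid out and the job was handed in at about 40 s, with the gripper open and clear of everything. The order was case on the block, wheel on the stand, flange hub up on the wheel, bar on the strip, then tin behind it.

**Last checks (top and wrist views):**
- **Case:** centred on the block to about 1 mm.
- **Wheel:** lies flat at 42 mm height, within about 1.5 mm of the middle of the stand.
- **Flange:** upright, hub up and centred on the wheel by eye. I did not measure its offset.
- **Bar:** flat, square across the strip to about 0.5°, and at the midpoint to about 1 mm.
- **Tin:** upright, about 12 mm behind the strip and about 1 mm off the bar's line.

**What disagreed:**
- **Camera views:** the top and wrist cameras differed by 2–3 mm on some points, so I averaged them or compared points within one view.
- **Tool tilt:** the tool crept to about 5° off vertical, which I could not correct. I pressed the bar level before letting it go, and the other parts settled flat or were already level.

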